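Load two blank plates into the spring-fed magazine

ROBOT

A 7-joint arm with a two-finger parallel gripper is mounted at the origin on a cart in front of the work surface, level with it; the furniture and walls round the work are solid. World frame = base frame: x ahead of the robot, y to its left, z up, the work surface at z = 0. Lengths are in m, angles in degrees, forces in N, time in s.
With the tool pointing down it reaches from about 0.4 to 0.85 m from the base axis. Payload 10.4 kg.
Tool frame: the origin (TCP) lies between the finger pads; the fingertips stand 19 mm ahead of it and the grasp point (between the pads) is the TCP; z points along the fingers, y is the line along which they close (so a half turn about z gives the same grasp; the last joint's range is limited). The gripper opens to 85 mm and grips with 20 to 120 N. Pads are 22 mm wide; open, the fingers measure 114 mm over their backs; the gripper's body (76 mm by 85 mm) begins 54 mm behind the grasp point. The pads swing forward as they close: fully open they stand 13 mm farther back than shut.
Start: joints at [73.476, 19.034, -3.707, 83.658, 1.238, 77.344, -5.071], TCP at [0.164, -0.603, 0.211] pointing down, gripper open.
Joint ranges: [-148.97, 148.97], [-28.65, 121.19], [-84.17, 76.75], [9.2, 138.47], [-72.65, 252.65], [3.7, 117.97], [-149.18, 149.18]. Speed limits (degrees/s): [127.2, 127.2, 159.86, 159.86, 180, 180, 180].

INTERFACE

Orientations are given as a 3x3 rotation matrix whose columns are the frame's x, y, z axes.
In Python, from cell import ctrl, optics gives the robot as it stands. The module is installed in compiled form; this text tells all that it offers.
- The arm moves only by the tool apply_moves, never from a script. Its argument "moves" is a list of rows, each a list of 4 numbers: the shift along the tool's x, y, z in m, then the turn about the tool's z in rad. In form: [[tx, ty, tz, turn], ...]. A call has 1 to 8 rows; each row shifts and turns the commanded pose from where the row before left it, along the tool's axes as they then stand; what a row does not reach is not made up. A row lasts 1/8 s, in which the tool goes at most 62.5 mm and 10.7 degrees, less where a joint would pass 70% of its speed; a pose out of reach is approached as far as the arm can. A call with a gripper value outside its range is refused whole. "grip" is the finger opening in m, from 0 to 0.0854, set as the call begins (left out, the last holds). The fingers move at their own pace and stop on an object; the grip force is fixed at half the most. Time passes only in rows, so rows that do not move let the fingers close. It gives the time, the measured TCP pose, the force, the opening and the grip force at its end, in the units of the state.
- ctrl.get_state(): the state, without advancing time (a new reading comes with each control period).
- optics.capture(name): name is "scene" or "top" or "wrist"; returns a dict with "img" (384x512x3 uint8, red, green, blue), "fovy" (degrees; the focal length in pixels is half the picture's height over the tangent of half this angle, whatever the lens; pixels are square), "cx", "cy" (the principal point, pixels), "extrinsics" (4x4, takes a point from camera to world coordinates); the wrist camera has in their place "T_tool_cam" (4x4, takes a point from camera to tool coordinates, whose origin is the TCP and whose axes are the flange's). Camera axes: x right, y down, z forward; pixel columns grow to the right and rows downward; lengths in m; the calibration is good to about 2 mm. A picture is of the moment at which its call begins: read the wrist's pose just before it. There is no depth.
- ctrl.finish_job(): hands the job in; it is judged then, once.
The state is a dict: "t": time; "joint_pos": joint angles; "dq": joint speeds; "joint_torque": joint torques, N m; "ee_pos": TCP position; "ee_rot": TCP orientation; "wrist_force": force on the tool from outside, world axes, zero at the start; "torque": the same for the moment, N m; "gripper_width": finger opening in m; "finger_force": force on a finger pad.
Only numpy, scipy, OpenCV 4.12 (cv2) and the standard library are available. Lean on these libraries where they do the work, as an engineer would, in place of code of your own. Each camera call takes 0.05 s, during which the arm holds its last target. There are 200 camera calls.

TASK

Load the two loose blank aluminium plates, one after the other and flat, into the leaning spring-fed magazine: press each one gently down against the sprung follower (or the plate already in), slide it under the two retaining lips and all the way back to the rear wall, and let go so that the spring holds it up against the lips. Leave the other things on the bench where they are.

Things in the scene. Friction and masses are not known exactly. Their poses are not given: they have to be found in the camera images.
- plate_a: a loose flat aluminium blank carrier plate, 110 long (its x) x 52 wide (its y) x 10 thick, 0.10 to 0.21 kg, lying flat on the bench; origin at the centre of its underside, z up out of its flat top. Both plates are alike and may be loaded in either order, either end first.
- plate_b: a loose flat aluminium blank carrier plate, 110 long (its x) x 52 wide (its y) x 10 thick, 0.10 to 0.21 kg, lying flat on the bench; origin at the centre of its underside, z up out of its flat top. Both plates are alike and may be loaded in either order, either end first.
- magazine: aluminium magazine on a dark steel stand, fixed. Origin 130 above the bench: where the centre of the top face of the top plate lies when home. z: out of the mouth, leaning 30 degrees from vertical to the robot; x: the way plates slide in, up the slope to the rear wall; y across. All mm below are in this frame. Home: plate origin at x = y = 0, z = -10 (upper plate) or -20 (lower).
- left_lip (a point): middle of the underside of the left retaining lip; the two lips are 5 thick, underside at z = 0, span x = 20 to 55 and |y| = 20 to 35, so each overlaps a plate edge by 6. Below them are side cheeks, inner faces at |y| = 28 (2 clearance each side of a plate). Flared lead-ins run ahead from x = 20 to x = 10: those of the lips rise to z = 8, those of the cheeks open to |y| = 34.
- right_lip (a point): the same point of the right lip (y = -27.5). A plate whose top is pressed about 3 mm below z = 0 slides under both; released, the spring lifts it against them and friction keeps it from sliding down the slope.
- rear_wall (a point): point of the rear wall's face (x = 55, 8 higher than the lips' underside) that the rear edge of a home plate touches.
- mouth (a point): x = -49, y = 0, z = 0: with a plate's middle over this point its rear edge is just ahead of the lead-ins; press it down here, then slide it in by 49. Ahead of x = 10 the mouth is open: only low walls, tops at z = -30, to |y| = 34 and x = -66. Held across its width 5 to 30 ahead of its middle, it goes fully home without the fingers meeting the lead-ins.
- follower_plate (a joint): slide of the sprung follower, in m: 0 = up (empty), grows as it is pressed in, end stop at 0.028. About 0.008 with one plate home, 0.018 with two. Spring force 3.6 N at 0 and 120 N/m more. Pressing on past the end stop meets solid metal; more than 35 N anywhere on the feeder counts as rough.
- follower_top (a point): centre of the top face of the follower, a flat black plastic slab 110 x 40 that reaches from x = -58 to 52 in the magazine frame; its top lies at z = -2 there when the magazine is empty.
- module_board: bystander: a loose grey carrier board with two populated square modules on it, 92 x 49 x 12; it lies among the plates and may be in any of the three places; not to be loaded or moved.
- gold_package: bystander: a small loose gilded package, 29 x 48 x 16.
- microscope: the room's stereo microscope on its boom, fixed, at the right of the bench, reaching from x = 0.2 to 0.6 and y = -0.38 to -0.62, about 0.5 high: go round or back from it, not through.
- pen: bystander: a loose slim white and black vacuum pen, 154 long, 14 thick.
Mind the look-alikes: they are no part of the job. Leave any orange look-alike of the plate_a alone.

How it is judged (in metres and radians):
On the way:
1. one plate is home under the lips, pressed up by the follower (value of joint follower_plate between 0.0055 and 0.0125 m and ((x of plate_a in the frame of magazine between -0.006 and 0.004 m and y of plate_a in the frame of magazine between -0.004 and 0.004 m and z of plate_a in the frame of magazine between -0.024 and 0.002 m and angle between the z axis of plate_a and the z axis of magazine, either way round below 0.08 rad) or (x of plate_b in the frame of magazine between -0.006 and 0.004 m and y of plate_b in the frame of magazine between -0.004 and 0.004 m and z of plate_b in the frame of magazine between -0.024 and 0.002 m and angle between the z axis of plate_b and the z axis of magazine, either way round below 0.08 rad))), for 0.2 s.
At the end, for the whole second after the job is handed in: Both plates lie one on the other under the lips, flat (within 0.08 rad of the magazine), back against the rear wall within 3 mm and within 4 mm of its centre line, the follower pushed in 15.5 to 21.5 mm by the two, everything released and at rest (x of plate_a in the frame of magazine between -0.003 and 0.004 m and y of plate_a in the frame of magazine between -0.004 and 0.004 m and z of plate_a in the frame of magazine between -0.024 and 0.002 m and angle between the z axis of each of plate_a, plate_b and the z axis of magazine, either way round below 0.08 rad and x of plate_b in the frame of magazine between -0.003 and 0.004 m and y of plate_b in the frame of magazine between -0.004 and 0.004 m and z of plate_b in the frame of magazine between -0.024 and 0.002 m and value of joint follower_plate between 0.0155 and 0.0215 m and linear speed of each of plate_a, plate_b below 0.01 m/s); the robot touches nothing.
It fails at once if the feeder is pressed with more than 35 N (contact force between feeder and anything else above 35 N).
It fails at once if the module board is moved by more than 25 mm (distance of module_board from where it was at the start of the episode above 0.025 m).
It fails at once if the gold package is moved by more than 25 mm (distance of gold_package from where it was at the start of the episode above 0.025 m).
It fails at once if the pen is moved by more than 25 mm (distance of pen from where it was at the start of the episode above 0.025 m).
It also fails if it takes over 61 s, if anything falls off the work surface, if the arm or the gripper's body presses on something with over 40 N, if the wrist force passes 120 N, or if a joint passes its speed limit or range.

## Working session

There is one attempt and no reset: what is moved stays moved. The work goes in short steps, Python scripts to look and compute and a tool call to move; the robot and the scene stay as the last step left them, time stands still between calls to the robot, and variables do not carry over. Pictures are saved under pics/ and viewed, at most 10 in all, crops included, and the job is handed in when it is done.

Besides the shell and the picture viewer there is one more tool, called after ">>>" as name(argument=value, ...), one argument or row to a line, values as JSON. apply_moves: Moves the arm, as the interface text tells. Its arguments: {"type":"object","properties":{"moves":{"type":"array"},"grip":{"type":"number"}},"required":["moves"]}

```bash
mkdir -p pics; python3 - <<'E'
from cell import ctrl, optics
import cv2,numpy as np
s=ctrl.get_state();print(s)
for n in ("scene","top"):
    c=optics.capture(n);print(n,c["fovy"],c["cx"],c["cy"],c["extrinsics"])
    cv2.imwrite(f"pics/{n}0.png",cv2.resize(c["img"][:,:,::-1],(800,600),interpolation=cv2.INTER_CUBIC))
    np.savez(f"{n}.npz",img=c["img"],f=192/np.tan(np.radians(c["fovy"]/2)),cx=c["cx"],cy=c["cy"],E=c["extrinsics"])
E
```

```text
{'t': 0.0, 'joint_pos': array([73.47415503, 19.07282733, -3.70764091, 83.70734941,  1.23630033,
       77.34496717, -5.06807547]), 'dq': array([-0.03440552,  0.00636541,  0.03032904,  0.05205746,  0.03203613,
        0.05974405,  0.02843689]), 'joint_torque': array([-4.84853645e-04, -6.25444221e+01,  4.87659022e-02, -3.91618359e+01,
        1.62424886e-02,  9.73668764e-03, -3.77758454e-06]), 'ee_pos': array([ 0.16408715, -0.60263145,  0.2097955 ]), 'ee_rot': array([[ 9.64855752e-01,  2.62779732e-01, -4.35297499e-04],
       [ 2.62780089e-01, -9.64854702e-01,  1.42462124e-03],
       [-4.56372505e-05, -1.48894151e-03, -9.99998890e-01]]), 'wrist_force': array([-0.09761181,  1.19433293, -0.21694389]), 'torque': array([ 0.01144562, -0.02797612, -0.05187282]), 'finger_force': 0.0, 'gripper_width': 0.08547175690523565}
scene 54.52404952253107 255.34688050827742 191.50112275665444 [[-0.69785478 -0.29287406  0.65362335 -0.30968906]
 [-0.71620928  0.29369694 -0.63307691  0.74767533]
 [-0.00655537 -0.90992686 -0.41471693  0.66726558]
 [ 0.          0.          0.          1.        ]]
top 49.69103154021597 252.58706975426918 187.11901466977275 [[ 0.00231625 -0.99628184  0.08612272  0.43102189]
 [-0.99998836 -0.00267205 -0.00401627 -0.06987325]
 [ 0.00423147 -0.08611242 -0.99627644  1.55689246]
 [ 0.          0.          0.          1.        ]]
```

View pics/scene0.png

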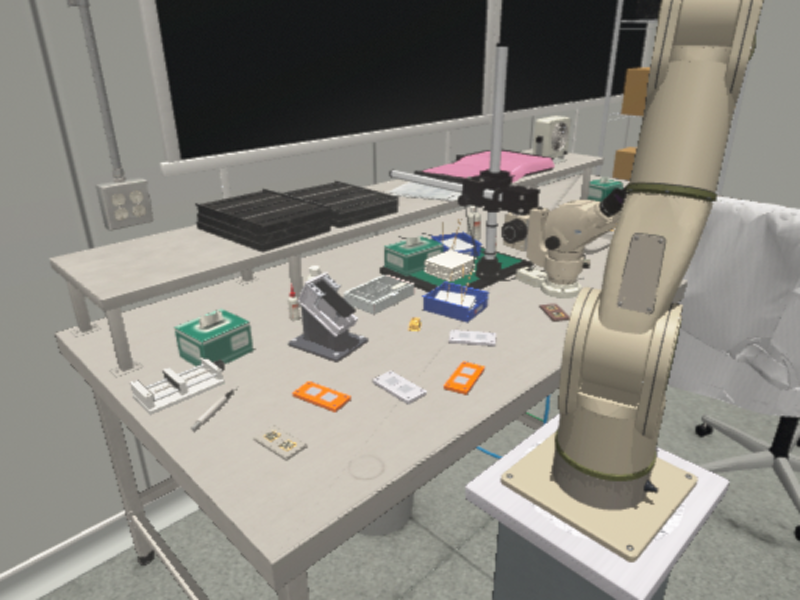

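View pics/top0.png

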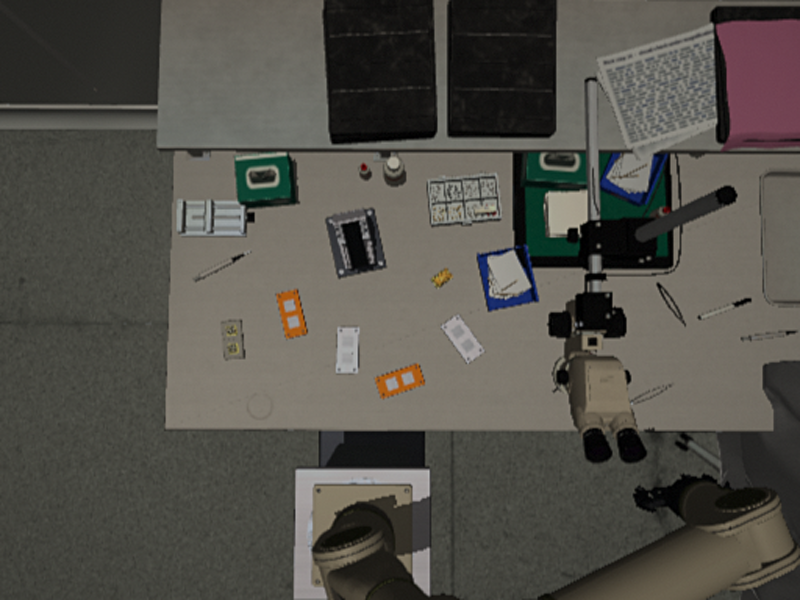

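The top view shows the white plates at about (347,350) and (463,338), the magazine at (356,242), the module board at (232,340), and the orange look-alikes at (291,314) and (400,381). I'll enlarge these areas to measure them.

```bash
cat > h.py <<'E'
import numpy as np,cv2
def load(n):
    d=np.load(n+".npz");return d
def ray(d,u,v,z):
    E=d["E"];r=E[:3,:3]@np.array([(u-d["cx"])/d["f"],(v-d["cy"])/d["f"],1]);o=E[:3,3];return o+r*(z-o[2])/r[2]
def proj(d,P):
    E=d["E"];p=(np.atleast_2d(P)-E[:3,3])@E[:3,:3];return np.c_[d["cx"]+d["f"]*p[:,0]/p[:,2],d["cy"]+d["f"]*p[:,1]/p[:,2]]
E
python3 - <<'E'
from h import *
d=load("top");im=d["img"]
# plates: bright, low-saturation blobs near the guesses
g=im.astype(int);m=((g.min(2)>185)).astype(np.uint8)
for (x,y) in ((222,224),(296,216)):
    w=im[y-22:y+22,x-22:x+22];hsv=cv2.cvtColor(w,cv2.COLOR_RGB2HSV);print(w[22,22],w[2,2],np.percentile(hsv[...,1],[10,50,90]))
a=cv2.resize(im[120:250,200:330,::-1],(600,600),interpolation=cv2.INTER_CUBIC)
cv2.imwrite("pics/c1.png",a)
s=load("scene")["img"]
cv2.imwrite("pics/c2.png",cv2.resize(s[165:235,180:250,::-1],(600,600),interpolation=cv2.INTER_CUBIC))
E
```

```text
[169 170 170] [126 120 109] [ 3. 32. 34.]
[167 161 161] [125 120 110] [ 6. 32. 35.]
```

View pics/c1.png

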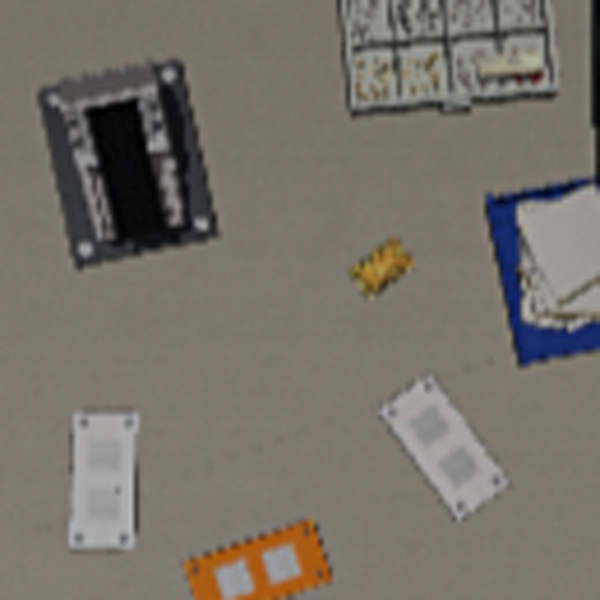

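View pics/c2.png

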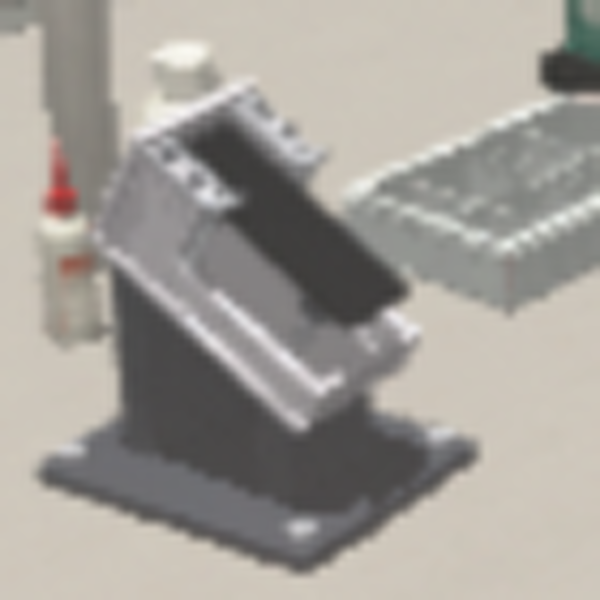

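Top crop corners:
- Plate A: (73,411), (138,412), (133,549), (69,548).
- Plate B: (380,407), (432,376), (508,484), (460,521).
- Black follower: near edge about (113,243) to (160,237), far end about (88,103) to (138,97).

Scene crop: the follower's near corners are (408,297) and (350,325), and the rear wall top runs from (135,140) to (255,83).

```bash
cat >> h.py <<'E'
def magT(x,y,yaw):
    c,s=np.cos(yaw),np.sin(yaw);C,S=np.cos(np.pi/6),.5
    d=np.array([c,s,0]);z=np.array([0,0,1.])
    X=C*d+S*z;Z=-S*d+C*z;Y=np.cross(Z,X)
    return np.array([x,y,.13]),np.c_[X,Y,Z]
E
python3 - <<'E'
from h import *
from scipy.optimize import least_squares
t=load("top");s=load("scene")
k=130/600;U=lambda p:(np.array(p)+.5)*k-.5+[200,120]
V=lambda p:(np.array(p)+.5)*70/600-.5+[180,165]
for c in ([(73,411),(138,412),(133,549),(69,548)],[(380,407),(432,376),(508,484),(460,521)]):
    P=np.array([ray(t,*U(p),.01) for p in c])
    e=(P[0]+P[1]-P[2]-P[3])/2;w=P[1]-P[0]
    print(P.mean(0).round(4),np.linalg.norm(e).round(4),np.linalg.norm(w).round(4),np.degrees(np.arctan2(e[1],e[0])))
F=[((-58,20,-2),(113,243)),((-58,-20,-2),(160,237))]
G=[((-58,20,-2),(350,325)),((-58,-20,-2),(408,297)),((55,35,8),(135,140)),((55,-35,8),(255,83))]
e0=[((20,20),(88,103)),]
def res(q):
    o,R=magT(*q);W=lambda m:o+R@(np.array(m)/1000.)
    r=[proj(t,W(m))[0]-U(p) for m,p in F]+[proj(s,W(m))[0]-V(p) for m,p in G]
    return np.ravel(r)
b=least_squares(res,[.5,.1,0.1],loss="soft_l1");print(b.x,np.degrees(b.x[2]),res(b.x).round(1).reshape(-1,2))
B=[ray(t,*U(p),.01) for p in ((53,98),(169,73),(203,224),(85,248))];B=np.array(B);print(B.round(3))
e=B[0]+B[1]-B[2]-B[3];print(np.degrees(np.arctan2(e[1],e[0])),B.mean(0))
E
```

```text
[0.4285 0.0373 0.01  ] 0.1099 0.0525 -1.3915548923773855
[ 0.4556 -0.238   0.01  ] 0.1088 0.0491 34.96061458469615
[0.65982578 0.0190212  0.20420954] 11.70034492639252 [[-1.   0.6]
 [-0.1 -0.4]
 [-0.1 -0.3]
 [ 0.3 -1.2]
 [ 0.6 -0.3]
 [-0.2  0. ]]
[[ 0.74   0.081  0.01 ]
 [ 0.761 -0.014  0.01 ]
 [ 0.636 -0.042  0.01 ]
 [ 0.616  0.054  0.01 ]]
12.660435244817144 [0.68834342 0.01975393 0.01      ]
```

```bash
cat >> h.py <<'E'
def go(target,yaw=None):
    from cell import ctrl
    s=ctrl.get_state();R=s["ee_rot"];d=R.T@(np.array(target)-s["ee_pos"])
    y0=np.degrees(np.arctan2(R[1,0],R[0,0]))
    print("t",s["t"],"pos",s["ee_pos"].round(4),"yaw",y0.round(2),"F",s["wrist_force"].round(1),"w",s["gripper_width"])
    print("toolshift",d.round(4),"|d|",np.linalg.norm(d).round(3),"" if yaw is None else "turn %.3f"%np.radians(y0-yaw))
E
python3 - <<'E'
from h import *
t=load("top")
for p in ((172,430),(420,430),(172,160)): print(p,ray(t,p[0]*.64,p[1]*.64,0).round(3))
go([.12,-.30,.26],35)
E
```

```text
(172, 430) [0.237 0.45  0.   ]
(420, 430) [ 0.239 -0.137  0.   ]
(172, 160) [0.89  0.471 0.   ]
t 0.1 pos [ 0.1641 -0.6027  0.2099] yaw 15.23 F [-0.4 -0.5  0.6] w 0.08574340990937306
toolshift [ 0.037  -0.3037 -0.0497] |d| 0.31 turn -0.345
```

>>> apply_moves(
  moves=[
    [0.006,-0.05,-0.008,0],
    [0.006,-0.05,-0.008,0],
    [0.006,-0.05,-0.008,0],
    [0.006,-0.05,-0.008,0],
    [0.006,-0.05,-0.008,0],
    [0.006,-0.05,-0.008,0],
  ],
  grip=0.085,
)

```text
t: 0.85
ee_pos: [0.1198, -0.3024, 0.2585]
ee_rot: [[0.965, 0.263, -0.0], [0.263, -0.965, 0.0], [-0.0, -0.0, -1.0]]
wrist_force: [0.2, 0.7, 1.6]
gripper_width: 0.0849
finger_force: 0.0
```

>>> apply_moves(
  moves=[
    [0.053,0.006,0.023,0],
    [0.053,0.006,0.023,0],
    [0.053,0.006,0.023,0],
    [0.053,0.006,0.023,0],
    [0.053,0.006,0.023,0],
    [0.053,0.006,0.023,-0.173],
    [0,0,0,-0.173],
    [0,0,0,0],
  ],
)

```text
t: 1.85
ee_pos: [0.4363, -0.2549, 0.1199]
ee_rot: [[0.819, 0.574, -0.001], [0.574, -0.819, 0.001], [-0.0, -0.002, -1.0]]
wrist_force: [-0.2, -0.8, 0.5]
gripper_width: 0.0851
finger_force: 0.0
```

```bash
cat > wr.py <<'E'
import sys
from h import *
from cell import ctrl,optics
def wrist(name):
    s=ctrl.get_state();c=optics.capture("wrist");E=np.eye(4);E[:3,:3]=s["ee_rot"];E[:3,3]=s["ee_pos"];E=E@c["T_tool_cam"]
    np.savez(name+".npz",img=c["img"],f=192/np.tan(np.radians(c["fovy"]/2)),cx=c["cx"],cy=c["cy"],E=E)
    cv2.imwrite(f"pics/{name}.png",c["img"][:,:,::-1]);print(s["t"],s["ee_pos"],c["T_tool_cam"].round(3))
if __name__=="__main__": wrist(sys.argv[1])
E
python3 wr.py w1
```

```text
1.85 [ 0.43630472 -0.25491794  0.1198687 ] [[ 0.001 -0.965 -0.261  0.066]
 [ 1.     0.001  0.001 -0.   ]
 [-0.    -0.261  0.965 -0.165]
 [ 0.     0.     0.     1.   ]]
```

View pics/w1.png

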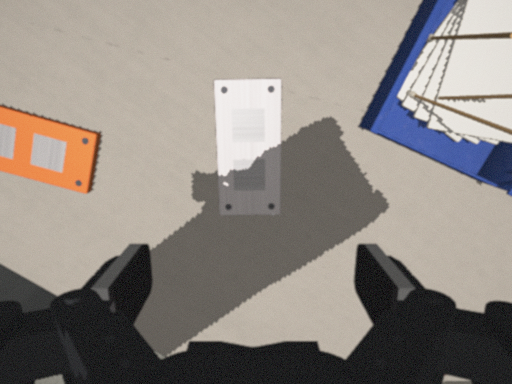

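Wrist view: the plate B corners are about (214,80), (281,79), (280,215) and (219,215), lined up with the tool.

```bash
python3 - <<'E'
from h import *
d=load("w1")
P=np.array([ray(d,*p,.01) for p in ((214.5,80),(281,79),(280,215),(219,215))])
print(P.round(4)); m=P.mean(0); e=(P[0]+P[1]-P[2]-P[3])/2; L=np.linalg.norm(e);u=e/L
print(m,L,np.linalg.norm(P[1]-P[0]),np.linalg.norm(P[2]-P[3]),np.degrees(np.arctan2(u[1],u[0])))
for a,b in ((3,0),(2,1)): v=P[b]-P[a];print(np.degrees(np.arctan2(v[1],v[0])))
g=m-.025*u; print(g); go([g[0],g[1],.03],np.degrees(np.arctan2(u[1],u[0])))
E
```

```text
[[ 0.4858 -0.1841  0.01  ]
 [ 0.5157 -0.2253  0.01  ]
 [ 0.4267 -0.2896  0.01  ]
 [ 0.3969 -0.2473  0.01  ]]
[ 0.45627941 -0.23657228  0.01      ] 0.10939939800136243 0.050912181890880946 0.051795568156330685 35.651571144141506
35.41996306957797
35.88168345417465
[ 0.435965   -0.25114365  0.01      ]
t 1.9 pos [ 0.4361 -0.2554  0.1204] yaw 34.82 F [ 0.  -0.2  0.5] w 0.08513076771513242
toolshift [ 0.0024 -0.0035  0.0904] |d| 0.091 turn -0.015
```

>>> apply_moves(
  moves=[
    [0.002,-0.003,0.03,-0.015],
    [0,0,0.03,0],
    [0,0,0.025,0],
    [0,0,0.004,0],
    [0,0,0.002,0],
  ],
  grip=0.058,
)

```text
t: 2.52
ee_pos: [0.4365, -0.2523, 0.0306]
ee_rot: [[0.811, 0.585, 0.001], [0.585, -0.811, -0.001], [0.0, 0.001, -1.0]]
wrist_force: [-0.5, -0.7, -0.1]
gripper_width: 0.0582
finger_force: 0.0
```

>>> apply_moves(
  moves=[
    [0,0,0.002,0],
    [0,0,0.002,0],
    [0,0,0.002,0],
  ],
)

```text
t: 2.9
ee_pos: [0.4365, -0.2519, 0.0238]
ee_rot: [[0.81, 0.586, 0.0], [0.586, -0.81, -0.0], [0.0, 0.001, -1.0]]
wrist_force: [-0.3, -0.8, 0.3]
gripper_width: 0.0576
finger_force: 0.0
```

>>> apply_moves(
  moves=[
    [0,0,0.002,0],
    [0,0,0.002,0],
    [0,0,0.002,0],
  ],
)

```text
t: 3.28
ee_pos: [0.4363, -0.2518, 0.0175]
ee_rot: [[0.81, 0.587, -0.0], [0.587, -0.81, -0.0], [-0.0, 0.0, -1.0]]
wrist_force: [0.1, -0.4, -0.9]
gripper_width: 0.0583
finger_force: 0.0
```

>>> apply_moves(
  moves=[
    [0,0,0.002,0],
  ],
)

```text
t: 3.4
ee_pos: [0.4363, -0.2518, 0.0155]
ee_rot: [[0.81, 0.586, 0.0], [0.586, -0.81, -0.0], [0.0, 0.0, -1.0]]
wrist_force: [-0.8, -1.1, -0.3]
gripper_width: 0.0581
finger_force: 0.0
```

>>> apply_moves(
  moves=[
    [0,0,-0.0015,0],
    [0,0,0,0],
    [0,0,0,0],
    [0,0,0,0],
  ],
  grip=0.03,
)

```text
t: 3.9
ee_pos: [0.4363, -0.2518, 0.0172]
ee_rot: [[0.81, 0.587, 0.0], [0.587, -0.81, -0.0], [-0.0, 0.0, -1.0]]
wrist_force: [0.1, -0.3, -0.7]
gripper_width: 0.0301
finger_force: 0.0
```

>>> apply_moves(
  moves=[
    [0,0,-0.02,0],
    [0,0,-0.05,0],
    [0,0,-0.05,0],
    [0,0,0,0],
  ],
)

```text
t: 4.4
ee_pos: [0.4385, -0.2528, 0.1409]
ee_rot: [[0.81, 0.586, 0.005], [0.587, -0.81, -0.004], [0.002, 0.007, -1.0]]
wrist_force: [-0.7, 0.4, -0.6]
gripper_width: 0.0301
finger_force: 0.0
```

```bash
python3 wr.py w2; python3 - <<'E'
from h import *
go([.17,.40,.13],35)
E
```

```text
4.4 [ 0.43848243 -0.25281856  0.1408808 ] [[ 0.001 -0.965 -0.261  0.066]
 [ 1.     0.001  0.001 -0.   ]
 [-0.    -0.261  0.965 -0.165]
 [ 0.     0.     0.     1.   ]]
t 4.45 pos [ 0.4372 -0.2524  0.1385] yaw 35.9 F [ 0.4 -0.6 -0.4] w 0.0298532005435537
toolshift [ 0.1661 -0.6851  0.0063] |d| 0.705 turn 0.016
```

View pics/w2.png

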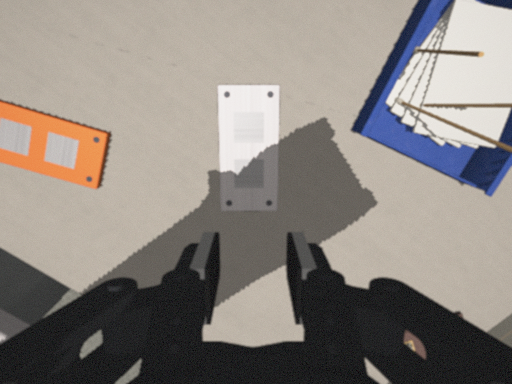

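The fingers are at 30 mm with no force and the plate is still on the bench, so the grasp passed above it. I'll work out the real fingertip depth from this picture. The tips show at rows 233 to 240, columns about 208 and 300.

```bash
python3 - <<'E'
from h import *
d=load("w2");E=d["E"];print(d["f"],d["cx"],d["cy"])
from cell import ctrl
o=np.array([0.43848243,-0.25281856,0.1408808]);R=np.load("w2.npz")["E"][:3,:3]
T=np.array([[.001,-.965,-.261],[1,.001,.001],[0,-.261,.965]]);Rt=R@T.T
for z in (-.02,-.01,0,.01,.019,.03):
    print(z,proj(d,o+Rt@np.array([[0,.015,z],[0.011,.015,z],[-.011,.015,z],[0,-.015,z]]).T .T.reshape(3,-1) if 0 else [o+Rt@np.array(p) for p in ([0,.015,z],[.011,.015,z],[-.011,.015,z])]).round(0).tolist())
print([o+Rt@np.array([0,0,0])])
# plate corners from w2
P=np.array([ray(d,*p,.01) for p in ((218,85),(279,85),(278,210),(221,210))]);print(P.mean(0),P)
E
```

```text
340.8904911483514 252.7521863175842 192.35581657935307
-0.02 [[285.0, 249.0], [286.0, 227.0], [285.0, 271.0]]
-0.01 [[284.0, 241.0], [284.0, 220.0], [283.0, 261.0]]
0 [[282.0, 233.0], [282.0, 213.0], [281.0, 253.0]]
0.01 [[280.0, 226.0], [281.0, 207.0], [280.0, 245.0]]
0.019 [[279.0, 221.0], [280.0, 202.0], [279.0, 238.0]]
0.03 [[278.0, 214.0], [278.0, 197.0], [277.0, 231.0]]
[array([ 0.43848243, -0.25281856,  0.1408808 ])]
[ 0.45683076 -0.23656701  0.01      ] [[ 0.48579175 -0.18401609  0.01      ]
 [ 0.51545592 -0.22487134  0.01      ]
 [ 0.42822439 -0.28971915  0.01      ]
 [ 0.39785099 -0.24766146  0.01      ]]
```

The picture puts the fingertips about 20 to 35 mm behind where the text says, which would explain the miss. I'll probe down gently with the fingers straddling the plate to find the true depth.

>>> apply_moves(
  moves=[
    [-0.001,0,0,0],
    [0,0,0.03,0],
    [0,0,0.05,0],
    [0,0,0.035,0],
    [0,0,0.004,0],
    [0,0,0.003,0],
    [0,0,0.003,0],
    [0,0,0.003,0],
  ],
  grip=0.06,
)

```text
t: 5.45
ee_pos: [0.4361, -0.2528, 0.0099]
ee_rot: [[0.81, 0.586, 0.001], [0.586, -0.81, -0.001], [0.0, 0.002, -1.0]]
wrist_force: [0.6, -1.1, -0.6]
gripper_width: 0.0601
finger_force: 0.0
```

>>> apply_moves(
  moves=[
    [0,0,0.003,0],
    [0,0,0.003,0],
  ],
)

```text
t: 5.7
ee_pos: [0.4356, -0.2525, 0.0031]
ee_rot: [[0.81, 0.586, 0.0], [0.586, -0.81, -0.0], [0.0, 0.0, -1.0]]
wrist_force: [-0.2, 0.3, 0.3]
gripper_width: 0.0601
finger_force: 0.0
```

>>> apply_moves(
  moves=[
    [0,0,0.003,0],
    [0,0,0.003,0],
    [0,0,0.003,0],
  ],
)

```text
t: 6.08
ee_pos: [0.4355, -0.2523, -0.0061]
ee_rot: [[0.81, 0.587, -0.0], [0.587, -0.81, -0.0], [-0.0, -0.0, -1.0]]
wrist_force: [-0.2, 0.3, 0.4]
gripper_width: 0.0598
finger_force: 0.0
```

>>> apply_moves(
  moves=[
    [0,0,0.002,0],
    [0,0,0.002,0],
  ],
)

```text
t: 6.32
ee_pos: [0.4355, -0.2524, -0.01]
ee_rot: [[0.81, 0.586, 0.0], [0.586, -0.81, -0.0], [0.0, 0.0, -1.0]]
wrist_force: [-0.2, 0.3, 0.2]
gripper_width: 0.0602
finger_force: 0.0
```

>>> apply_moves(
  moves=[
    [0,0,0.002,0],
    [0,0,0.002,0],
  ],
)

```text
t: 6.58
ee_pos: [0.4356, -0.2524, -0.014]
ee_rot: [[0.81, 0.587, 0.0], [0.587, -0.81, -0.0], [0.0, 0.0, -1.0]]
wrist_force: [0.2, -0.3, -0.7]
gripper_width: 0.06
finger_force: 0.0
```

>>> apply_moves(
  moves=[
    [0,0,0.002,0],
    [0,0,0.002,0],
  ],
)

```text
t: 6.82
ee_pos: [0.4355, -0.2523, -0.018]
ee_rot: [[0.81, 0.587, -0.0], [0.587, -0.81, -0.0], [-0.0, 0.0, -1.0]]
wrist_force: [-0.5, 0.2, -0.7]
gripper_width: 0.0597
finger_force: 0.0
```

>>> apply_moves(
  moves=[
    [0,0,0.002,0],
    [0,0,0.002,0],
  ],
)

```text
t: 7.08
ee_pos: [0.4356, -0.2524, -0.022]
ee_rot: [[0.81, 0.587, 0.0], [0.587, -0.81, -0.0], [0.0, 0.0, -1.0]]
wrist_force: [-0.8, -0.7, 0.1]
gripper_width: 0.0602
finger_force: 0.0
```

>>> apply_moves(
  moves=[
    [0,0,0.002,0],
    [0,0,0.002,0],
  ],
)

```text
t: 7.32
ee_pos: [0.4356, -0.2524, -0.0258]
ee_rot: [[0.81, 0.587, 0.0], [0.587, -0.81, -0.0], [-0.0, 0.0, -1.0]]
wrist_force: [-8.2, 3.6, 28.4]
gripper_width: 0.0598
finger_force: 13.8
```

Contact came at ee_z of about −0.025, so the fingertips are about 24 mm behind the reported TCP, and the reported tool length is about 38 mm too long. I'll allow for this from here on and grip with the tips about 2.5 mm above the bench.

>>> apply_moves(
  moves=[
    [0,0,-0.0055,0],
    [0,0,0,0],
    [0,0,0,0],
    [0,0,0,0],
  ],
  grip=0.03,
)

```text
t: 7.82
ee_pos: [0.4353, -0.2523, -0.0206]
ee_rot: [[0.81, 0.587, -0.0], [0.587, -0.81, 0.0], [-0.0, -0.0, -1.0]]
wrist_force: [0.3, -0.1, -1.5]
gripper_width: 0.0499
finger_force: 65.0
```

```bash
python3 wr.py w3; python3 - <<'E'
from h import *
go([.17,.40,.10],35)
E
```

```text
7.825 [ 0.43533979 -0.25225079 -0.02060152] [[ 0.001 -0.965 -0.261  0.066]
 [ 1.     0.001  0.001 -0.   ]
 [-0.    -0.261  0.965 -0.165]
 [ 0.     0.     0.     1.   ]]
t 7.875 pos [ 0.4353 -0.2523 -0.0206] yaw 35.91 F [ 0.2  0.4 -1.9] w 0.04983930059256012
toolshift [ 0.1676 -0.684  -0.1204] |d| 0.714 turn 0.016
```

View pics/w3.png

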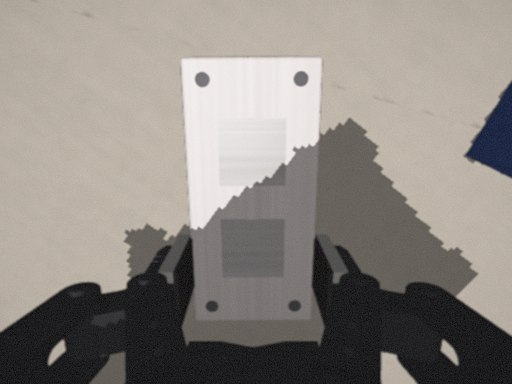

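Plate gripped: far edge at row 57, near edge at row 320, and the pads' front edge at row 237.

```bash
python3 - <<'E'
from h import *
d=load("w3");u=np.array([.81,.587])
o=np.array([.4353,-.2523])
for v in (57,237,320): print(v,(ray(d,252,v,.01)[:2]-o)@u)
E
```

```text
57 0.08166533835033843
237 0.010588097722761399
320 -0.02978314635771248
```

>>> apply_moves(
  moves=[
    [0,0,-0.03,0],
    [0,0,-0.045,0.157],
    [0,0,-0.045,0.157],
    [0,0,0,0.157],
    [0,0,0,0.156],
  ],
)

```text
t: 8.5
ee_pos: [0.4357, -0.2525, 0.1001]
ee_rot: [[1.0, -0.005, 0.001], [-0.005, -1.0, -0.001], [0.001, 0.001, -1.0]]
wrist_force: [-0.1, -0.1, -1.2]
gripper_width: 0.0505
finger_force: 65.1
```

>>> apply_moves(
  moves=[
    [-0.0025,-0.055,0,0],
    [-0.0025,-0.055,0,0],
    [-0.0025,-0.055,0,0],
    [-0.0025,-0.055,0,0],
    [-0.0025,-0.055,0,0],
    [-0.0025,-0.055,0,0],
  ],
)

```text
t: 9.25
ee_pos: [0.4202, 0.0793, 0.0997]
ee_rot: [[1.0, -0.0, 0.001], [-0.0, -1.0, -0.001], [0.001, 0.001, -1.0]]
wrist_force: [0.8, 0.6, -0.8]
gripper_width: 0.0504
finger_force: 65.1
```

>>> apply_moves(
  moves=[
    [-0.03,-0.04,0,0],
    [-0.034,-0.043,0,0],
    [-0.034,-0.043,0,0],
    [-0.034,-0.043,0,0],
    [-0.034,-0.043,0,0],
    [-0.034,-0.043,0,0],
    [-0.034,-0.043,0,0],
  ],
)

```text
t: 10.12
ee_pos: [0.1799, 0.3649, 0.1077]
ee_rot: [[1.0, 0.003, -0.0], [0.003, -1.0, 0.015], [-0.0, -0.015, -1.0]]
wrist_force: [-54.8, 33.2, -12.8]
gripper_width: 0.0502
finger_force: 65.0
```

```bash
python3 - <<'E'
from h import *
go([.185,.38,-.0205+.015],0)
E
```

```text
t 10.125 pos [0.1799 0.3649 0.1077] yaw 0.18 F [-54.8  33.2 -12.8] w 0.05021529514518081
toolshift [ 0.0051 -0.0134  0.1134] |d| 0.114 turn 0.003
```

>>> apply_moves(
  moves=[
    [0,0,0,0],
  ],
)

```text
t: 10.25
ee_pos: [0.1819, 0.3638, 0.1079]
ee_rot: [[1.0, 0.001, 0.005], [0.001, -1.0, 0.013], [0.005, -0.013, -1.0]]
wrist_force: [0.6, -0.7, -1.7]
gripper_width: 0.0502
finger_force: 65.1
```

```bash
python3 - <<'E'
from h import *
from cell import ctrl,optics
s=ctrl.get_state();print(s["joint_pos"].round(1),s["wrist_force"],s["dq"].round(1))
c=optics.capture("scene")
cv2.imwrite("pics/s3.png",cv2.resize(c["img"][100:350,60:460,::-1],(800,500)))
go([.185,.38,0],0)
E
```

```text
[  20.8   -7.3  -84.1  119.6   -8.4   60.6 -149.1] [ 0.61055598 -0.66668534 -1.70769102] [ 0.5  1.3 -0.4  1.6  3.3 -0.  -0.2]
t 10.3 pos [0.182  0.3629 0.1074] yaw 0.11 F [-0.1 -0.4 -1.4] w 0.05019916904294998
toolshift [ 0.0024 -0.0158  0.1076] |d| 0.109 turn 0.002
```

View pics/s3.png

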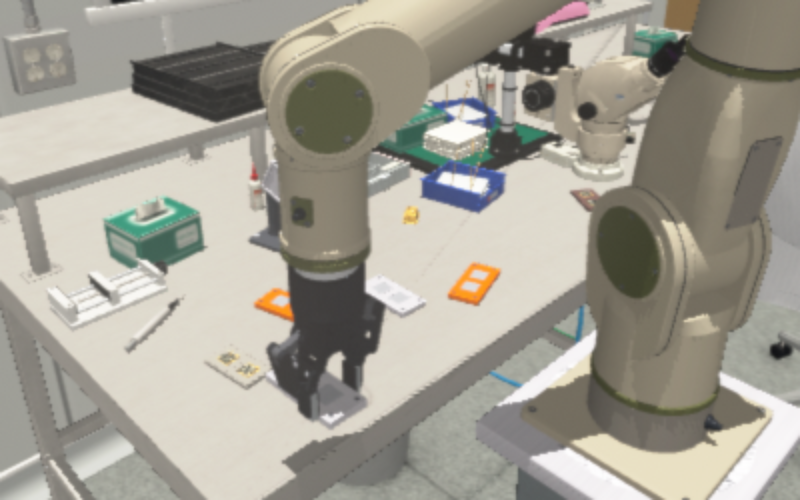

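The arm hit the joint 3 and joint 7 limits because yaw 0 winds joint 7 too far there. The plate is still held flat. Only the tool's yaw can be commanded, so the plate has to pivot in the grip over the bench edge to get its 30° tilt. I'll put it down, regrip the other end so its rear points along tool −x, and use the left edge, where joint 7 is comfortable.

>>> apply_moves(
  moves=[
    [0.025,0.035,0,0],
    [0.03,0.038,0,0],
    [0.03,0.038,0.01,-0.09],
    [0.03,0.036,0.02,-0.09],
    [0.03,0.036,0.02,-0.09],
    [0.02,0.03,0.02,-0.09],
    [0,0,0,0],
  ],
)

```text
t: 11.18
ee_pos: [0.3633, 0.1642, 0.0336]
ee_rot: [[0.936, 0.352, -0.001], [0.352, -0.936, 0.012], [0.004, -0.012, -1.0]]
wrist_force: [-0.9, 0.9, -1.5]
gripper_width: 0.05
finger_force: 65.1
```

```bash
python3 - <<'E'
from h import *
from cell import ctrl
s=ctrl.get_state();print(s["joint_pos"].round(1))
go([.35,.15,-.0195],20)
E
```

```text
[  21.1    5.9  -52.   125.     5.2   51.1 -103.5]
t 11.175 pos [0.3633 0.1642 0.0336] yaw 20.58 F [-0.9  0.9 -1.5] w 0.04999168980887474
toolshift [-0.0177  0.0092  0.053 ] |d| 0.057 turn 0.010
```

>>> apply_moves(
  moves=[
    [-0.01,0.005,0.025,0.01],
    [-0.008,0.004,0.022,0],
    [0,0,0.006,0],
    [0,0,0,0],
  ],
)

```text
t: 11.68
ee_pos: [0.3502, 0.1529, -0.0173]
ee_rot: [[0.939, 0.345, 0.004], [0.345, -0.939, 0.012], [0.008, -0.01, -1.0]]
wrist_force: [1.0, -0.0, -0.4]
gripper_width: 0.0499
finger_force: 65.0
```

>>> apply_moves(
  moves=[
    [0,0,0,0],
    [0,0,0,0],
    [0,0,0,0],
  ],
  grip=0.06,
)

```text
t: 12.05
ee_pos: [0.3506, 0.1524, -0.0172]
ee_rot: [[0.939, 0.344, 0.005], [0.344, -0.939, 0.012], [0.009, -0.01, -1.0]]
wrist_force: [0.2, 0.1, -0.3]
gripper_width: 0.0601
finger_force: 0.0
```

>>> apply_moves(
  moves=[
    [0.026,0,0,0],
    [0.026,0,0,0],
    [0,0,0,0],
  ],
)

```text
t: 12.42
ee_pos: [0.4004, 0.171, -0.0169]
ee_rot: [[0.939, 0.344, 0.004], [0.344, -0.939, 0.014], [0.009, -0.011, -1.0]]
wrist_force: [-1.0, 0.6, 0.1]
gripper_width: 0.0602
finger_force: 0.0
```

>>> apply_moves(
  moves=[
    [0,0,0.0035,0],
    [0,0,0,0],
  ],
)

```text
t: 12.68
ee_pos: [0.3982, 0.1697, -0.0211]
ee_rot: [[0.939, 0.344, 0.003], [0.344, -0.939, 0.011], [0.007, -0.01, -1.0]]
wrist_force: [-0.4, -0.0, -0.3]
gripper_width: 0.0598
finger_force: 0.0
```

>>> apply_moves(
  moves=[
    [0,0,0,0],
    [0,0,0,0],
    [0,0,0,0],
  ],
  grip=0.03,
)

```text
t: 13.05
ee_pos: [0.3985, 0.1699, -0.0204]
ee_rot: [[0.939, 0.344, 0.003], [0.344, -0.939, 0.011], [0.007, -0.009, -1.0]]
wrist_force: [-4.8, -2.0, 10.2]
gripper_width: 0.0503
finger_force: 61.0
```

```bash
python3 - <<'E'
from h import *
go([.31,.51,.06],90)
E
python3 wr.py w4
```

```text
t 13.05 pos [ 0.3985  0.1699 -0.0204] yaw 20.13 F [-4.8 -2.  10.2] w 0.05032895323225554
toolshift [ 0.0345 -0.3505 -0.0769] |d| 0.361 turn -1.219
13.05 [ 0.39845748  0.16986386 -0.02038577] [[ 0.001 -0.965 -0.261  0.066]
 [ 1.     0.001  0.001 -0.   ]
 [-0.    -0.261  0.965 -0.165]
 [ 0.     0.     0.     1.   ]]
```

View pics/w4.png

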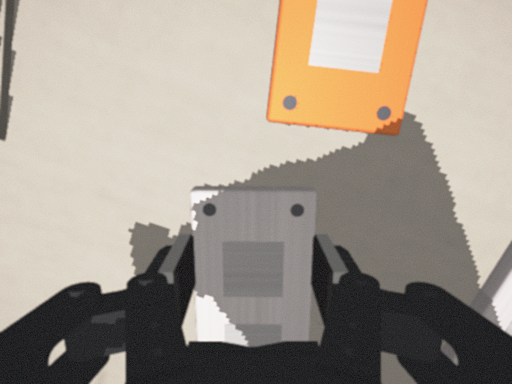

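>>> apply_moves(
  moves=[
    [0,0,-0.04,0],
    [0.006,-0.058,-0.04,0],
    [0.006,-0.058,0,0],
    [0.006,-0.058,0,-0.12],
    [0,0,0,-0.17],
    [0,0,0,-0.17],
    [0,0,0,-0.17],
    [0,0,0,-0.17],
  ],
)

```text
t: 14.1
ee_pos: [0.3571, 0.3318, 0.0563]
ee_rot: [[0.402, 0.916, 0.004], [0.916, -0.402, 0.011], [0.012, -0.001, -1.0]]
wrist_force: [0.0, 0.7, -1.2]
gripper_width: 0.0498
finger_force: 64.0
```

```bash
python3 - <<'E'
from h import *
from cell import ctrl
s=ctrl.get_state();print(s["joint_pos"].round(1))
go([.31,.51,.06],90)
E
```

```text
[  7.6  21.6 -63.  112.1  22.3  59.  -89. ]
t 14.1 pos [0.3571 0.3318 0.0563] yaw 66.3 F [ 0.   0.7 -1.2] w 0.04979229465531712
toolshift [ 0.1442 -0.1147 -0.0018] |d| 0.184 turn -0.414
```

>>> apply_moves(
  moves=[
    [0.036,-0.028,0,0],
    [0.036,-0.028,0,0],
    [0.036,-0.028,0,0],
    [0.034,-0.028,0,-0.138],
    [0,0,0,-0.138],
    [0,0,0,-0.138],
    [0,0,0,0],
  ],
)

```text
t: 14.98
ee_pos: [0.3127, 0.5072, 0.0581]
ee_rot: [[0.006, 1.0, 0.003], [1.0, -0.006, 0.012], [0.012, 0.003, -1.0]]
wrist_force: [-0.8, 0.3, -1.7]
gripper_width: 0.05
finger_force: 64.0
```

```bash
python3 - <<'E'
from h import *
from cell import ctrl,optics
s=ctrl.get_state();print(s["joint_pos"].round(1))
go([.31,.505,-.015],90)
c=optics.capture("scene");np.savez("sc5.npz",img=c["img"])
t=load("top");s2=load("scene")
# bench left edge in initial top image: gradient across columns near x=.33
im=cv2.cvtColor(t["img"],cv2.COLOR_RGB2GRAY).astype(float)
for r in (250,255,260):
    row=im[r,90:130];k=np.argmax(np.abs(np.diff(cv2.GaussianBlur(row[None],(5,1),0)[0])));print(r,90+k+.5,ray(t,90+k+.5,r,0).round(4),row[k-3:k+5])
E
```

```text
[-16.5  36.9 -61.3  96.2  34.7  67.4 -86.9]
t 14.975 pos [0.3127 0.5072 0.0581] yaw 89.65 F [-0.8  0.3 -1.7] w 0.05003184768549936
toolshift [-0.0031 -0.0029  0.0731] |d| 0.073 turn -0.006
250 105.5 [0.3297 0.4696 0.    ] [ 75.  77.  73.  77. 121. 126. 122. 124.]
255 105.5 [0.3113 0.469  0.    ] [ 74.  71.  71.  78. 122. 125. 122. 122.]
260 105.5 [0.293  0.4684 0.    ] [ 73.  69.  67.  70. 123. 128. 127. 126.]
```

>>> apply_moves(
  moves=[
    [0.0065,0,0.03,0],
    [0.0065,0,0.03,0],
    [0,0,0.01,0],
    [0,0,0.004,0],
    [0,0,0.004,0],
    [0,0,0.004,0],
  ],
)

```text
t: 15.78
ee_pos: [0.3137, 0.5223, -0.0223]
ee_rot: [[0.006, 1.0, 0.005], [1.0, -0.006, 0.014], [0.014, 0.005, -1.0]]
wrist_force: [0.2, -0.7, 8.0]
gripper_width: 0.0501
finger_force: 65.1
```

>>> apply_moves(
  moves=[
    [0,0,0.004,0],
    [0,0,0.004,0],
  ],
)

```text
t: 16.02
ee_pos: [0.3136, 0.5241, -0.0293]
ee_rot: [[0.006, 1.0, 0.005], [1.0, -0.006, 0.017], [0.017, 0.005, -1.0]]
wrist_force: [2.0, 6.6, 8.2]
gripper_width: 0.0496
finger_force: 65.5
```

>>> apply_moves(
  moves=[
    [0,0,0.004,0],
    [0,0,0.004,0],
    [0,0,0.004,0],
    [0,0,0.004,0],
    [0,0,0.004,0],
  ],
)

```text
t: 16.65
ee_pos: [0.3137, 0.5237, -0.0496]
ee_rot: [[0.005, 1.0, 0.005], [1.0, -0.005, 0.015], [0.015, 0.005, -1.0]]
wrist_force: [-0.8, 0.1, 10.7]
gripper_width: 0.0497
finger_force: 65.1
```

```bash
python3 - <<'E'
from h import *
go([.31,.505,-.015],90)
E
```

```text
t 16.65 pos [ 0.3137  0.5237 -0.0496] yaw 89.69 F [-0.8  0.1 10.7] w 0.0497269700955642
toolshift [-0.0182 -0.0034 -0.0349] |d| 0.039 turn -0.005
```

>>> apply_moves(
  moves=[
    [0,0,-0.03,0],
    [0,0,-0.05,0],
    [0,0,-0.05,0],
    [-0.02,0,-0.03,-0.12],
    [-0.05,0,0,-0.15],
    [-0.05,0,0,-0.15],
    [0,0,0,0],
  ],
)

```text
t: 17.52
ee_pos: [0.335, 0.3972, 0.1067]
ee_rot: [[-0.397, 0.918, 0.005], [0.918, 0.397, 0.009], [0.006, 0.008, -1.0]]
wrist_force: [-0.5, -0.3, -0.6]
gripper_width: 0.0497
finger_force: 63.9
```

```bash
python3 wr.py w5; cat > tilt.py <<'E'
import sys
from h import *
d=load(sys.argv[1]);c=load("w4")
T=np.array([[.001,-.965,-.261],[1,.001,.001],[0,-.261,.965]]);p0=np.array([.066,0,-.165])
def px(P):
    q=T.T@(np.array(P)-p0);return d["cx"]+d["f"]*q[0]/q[2],d["cy"]+d["f"]*q[1]/q[2]
# pivot: grip height, tip at tool z=-.023, plate bottom 2.5 below tip, pivot 6 above bottom
zp=-.023+.0025-.006;L=.029
for th in (0,20,25,30,35,40):
    a=np.radians(th);r=[]
    for x,z in ((L,-.004),(L,.006)):
        X=x*np.cos(a)+z*-np.sin(a);Z=zp+x*np.sin(a)+z*np.cos(a);r.append(px((X,0,Z))[1])
        w=px((X,.026,Z))[0]-px((X,-.026,Z))[0]
    print(th,np.round(r,1),round(w,1))
for n in ("w4",sys.argv[1]):
    g=cv2.cvtColor(load(n)["img"],cv2.COLOR_RGB2GRAY)[:,235:270].mean(1);print(n,[(i,int(g[i])) for i in range(150,300,4)])
E
python3 tilt.py w5
```

```text
17.525 [0.33502967 0.39724705 0.10670148] [[ 0.001 -0.965 -0.261  0.066]
 [ 1.     0.001  0.     0.   ]
 [-0.    -0.261  0.965 -0.165]
 [ 0.     0.     0.     1.   ]]
0 [193.8 187.8] 118.9
20 [188.5 190.6] 111.3
25 [188.5 192.4] 109.6
30 [189.  194.6] 108.0
35 [190.  197.1] 106.5
40 [191.4 200. ] 105.2
w4 [(150, 215), (154, 216), (158, 216), (162, 215), (166, 213), (170, 189), (174, 167), (178, 162), (182, 126), (186, 113), (190, 120), (194, 142), (198, 142), (202, 142), (206, 143), (210, 142), (214, 142), (218, 143), (222, 143), (226, 143), (230, 143), (234, 143), (238, 143), (242, 126), (246, 122), (250, 121), (254, 124), (258, 123), (262, 123), (266, 122), (270, 124), (274, 119), (278, 122), (282, 120), (286, 120), (290, 122), (294, 125), (298, 142)]
w5 [(150, 225), (154, 225), (158, 225), (162, 225), (166, 225), (170, 214), (174, 174), (178, 112), (182, 112), (186, 112), (190, 113), (194, 112), (198, 111), (202, 168), (206, 138), (210, 129), (214, 129), (218, 129), (222, 129), (226, 129), (230, 130), (234, 129), (238, 129), (242, 130), (246, 130), (250, 125), (254, 116), (258, 116), (262, 120), (266, 118), (270, 118), (274, 119), (278, 118), (282, 120), (286, 116), (290, 117), (294, 119), (298, 117)]
```

```bash
cat >> tilt.py <<'E'
from scipy.optimize import brentq
xs={k:brentq(lambda x:px((x,0,zp-.004))[1]-r,-.03,.06) for k,r in (("edge",192.5),("sq",241))}
print(xs)
for th in (20,25,30,35,40):
    a=np.radians(th);f=lambda x:px((x*np.cos(a)+.004*np.sin(a),0,zp+x*np.sin(a)-.004*np.cos(a)))[1]
    x=xs["edge"];X,Z=(x*np.cos(a)+.004*np.sin(a),zp+x*np.sin(a)-.004*np.cos(a))
    print(th,[(k,round(f(x),1)) for k,x in xs.items()],"edge width",[round(px((X,s*.026,Z))[0],1) for s in (-1,1)])
im=d["img"]
for r in (196,200,204,208,212): print(r,im[r,180:330:3].mean(1).astype(int).tolist())
E
python3 tilt.py w5 | tail -12
```

```text
w5 [(150, 225), (154, 225), (158, 225), (162, 225), (166, 225), (170, 214), (174, 174), (178, 112), (182, 112), (186, 112), (190, 113), (194, 112), (198, 111), (202, 168), (206, 138), (210, 129), (214, 129), (218, 129), (222, 129), (226, 129), (230, 130), (234, 129), (238, 129), (242, 130), (246, 130), (250, 125), (254, 116), (258, 116), (262, 120), (266, 118), (270, 118), (274, 119), (278, 118), (282, 120), (286, 116), (290, 117), (294, 119), (298, 117)]
{'edge': 0.029561223046271963, 'sq': 0.008198646947801935}
20 [('edge', np.float64(187.2)), ('sq', np.float64(236.3))] edge width [np.float64(193.3), np.float64(312.0)]
25 [('edge', np.float64(187.3)), ('sq', np.float64(235.5))] edge width [np.float64(194.3), np.float64(311.0)]
30 [('edge', np.float64(187.8)), ('sq', np.float64(234.9))] edge width [np.float64(195.3), np.float64(310.0)]
35 [('edge', np.float64(188.9)), ('sq', np.float64(234.4))] edge width [np.float64(196.3), np.float64(309.1)]
40 [('edge', np.float64(190.3)), ('sq', np.float64(234.0))] edge width [np.float64(197.1), np.float64(308.2)]
196 [111, 130, 113, 116, 105, 1
[... 541 characters left out ...]
9, 127, 130, 131, 124, 126, 126, 130, 128, 132, 211, 167, 125, 160, 211, 227, 144, 163, 221, 228, 226, 228, 228, 229, 228, 227, 228, 227, 226, 226, 223, 226, 223, 121, 112, 114, 109, 113, 111]
208 [112, 112, 109, 115, 113, 164, 126, 123, 130, 130, 128, 132, 129, 131, 131, 129, 127, 130, 131, 131, 131, 133, 127, 127, 137, 129, 124, 127, 124, 122, 137, 171, 227, 231, 232, 231, 228, 230, 229, 226, 226, 225, 227, 225, 122, 111, 113, 112, 110, 112]
212 [112, 112, 113, 114, 111, 113, 131, 127, 129, 129, 98, 90, 123, 126, 127, 128, 128, 131, 126, 126, 131, 133, 131, 132, 134, 131, 122, 127, 126, 125, 127, 127, 130, 142, 180, 228, 231, 197, 165, 213, 228, 228, 226, 225, 121, 111, 112, 109, 111, 102]
```

```bash
python3 - <<'E'
from h import *
from cell import optics
c=optics.capture("scene");s=load("scene");p=proj(s,[.335,.397,.14])[0];print(p)
x,y=int(p[0])-35,int(p[1])-45
a=cv2.resize(c["img"][y:y+90,x:x+60],(400,600),interpolation=cv2.INTER_CUBIC);print(x,y)
w=load("w5")["img"][180:330,180:330];w=cv2.resize(w,(400,400),interpolation=cv2.INTER_CUBIC)
o=np.zeros((600,800,3),np.uint8);o[:,:400]=a;o[:400,400:]=w
cv2.imwrite("pics/cmp.png",o[:,:,::-1])
E
```

```text
[170.93995408 272.74510729]
135 227
```

View pics/cmp.png

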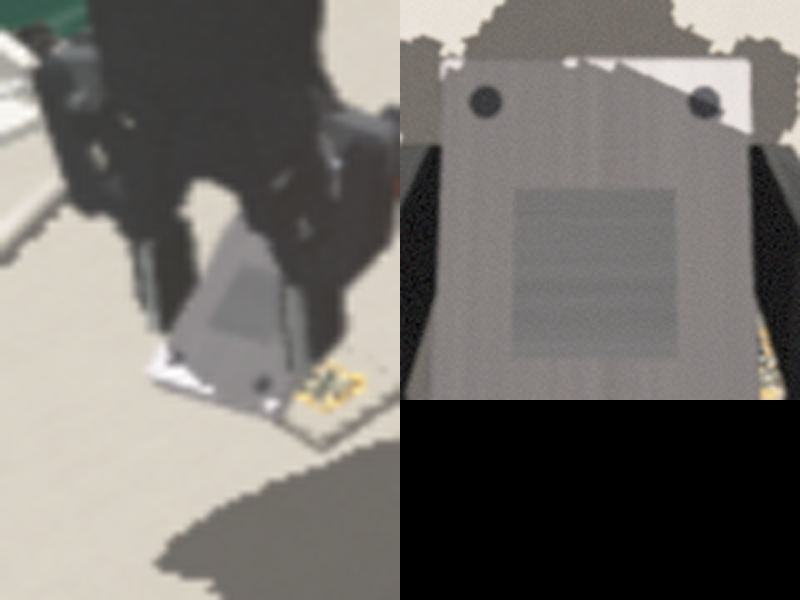

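The plate is clearly tilted front-down. I read these points off the right half and will fit the tilt to them: front corners (440,58) and (751,58), holes (486,101) and (704,101), and square corners (513,188), (678,188), (515,357) and (676,357).

```bash
cat > fit.py <<'E'
from h import *
from scipy.optimize import least_squares
d=load("w5");T=np.array([[.001,-.965,-.261],[1,.001,.001],[0,-.261,.965]]);p0=np.array([.066,0,-.165])
px=lambda P:(lambda q:np.c_[d["cx"]+d["f"]*q[:,0]/q[:,2],d["cy"]+d["f"]*q[:,1]/q[:,2]])((P-p0)@T)
def flat(u,v,z):
    r=T@[(u-d["cx"])/d["f"],(v-d["cy"])/d["f"],1];return p0+r*(z-p0[2])/r[2]
zt=-.023+.0025-.010
A=[(192,193),(316,193),(209,210),(297,210),(223,241),(283,241),(222,297),(282,297)]
B=np.array([(440,58),(751,58),(486,101),(704,101),(513,188),(678,188),(515,357),(676,357)],float)
B=(B-[400,0])/(400/150)+180-.3
F=np.array([flat(*a,zt) for a in A]);F=(F+F*[1,0,1])/1
F=np.array([flat(*a,zt) for a in A]);print(F.round(4))
def tr(q):
    th,dx,dz,dy=q;c,s=np.cos(th),np.sin(th);piv=np.array([0,0,zt+.004]);G=F-piv
    return np.c_[c*G[:,0]-s*G[:,2],G[:,1]+dy,s*G[:,0]+c*G[:,2]]+piv+[dx,0,dz]
b=least_squares(lambda q:(px(tr(q))-B).ravel(),[.5,0,0,0],loss="soft_l1")
print(np.degrees(b.x[0]),b.x[1:],(px(tr(b.x))-B).round(1).tolist())
E
python3 fit.py
```

```text
[[ 0.0293 -0.0247 -0.0305]
 [ 0.0294  0.026  -0.0305]
 [ 0.022  -0.018  -0.0305]
 [ 0.0221  0.0185 -0.0305]
 [ 0.0082 -0.0125 -0.0305]
 [ 0.0082  0.013  -0.0305]
 [-0.0187 -0.0135 -0.0305]
 [-0.0187  0.0132 -0.0305]]
19.260895789512148 [-0.00576391 -0.00133955 -0.00016767] [[1.1, -0.2], [0.4, -0.2], [-1.0, 0.4], [1.0, 0.4], [1.3, -0.2], [-1.7, -0.2], [-2.3, -0.0], [-0.1, -0.1]]
```

```bash
python3 - <<'E'
from h import *
s=load("scene");o=np.array([.335,.3972,.1067]);a=np.array([-.397,.918,0]);b=np.array([.918,.397,0]);a/=np.linalg.norm(a)
V=lambda p:(np.array(p)+.5)/6.667-.5+[135,227]
E=s["E"]
def hit(p,y):
    u,v=V(p);r=E[:3,:3]@np.array([(u-s["cx"])/s["f"],(v-s["cy"])/s["f"],1]);c=E[:3,3]
    k=((o+y*b-c)@b)/(r@b);P=c+k*r-o;return (P@a*1000).round(1),(P[2]*1000).round(1)
for p,y in (((148,375),.026),((240,215),.026),((148,375),-.026),((240,215),-.026),((280,412),-.026),((280,412),.026),((185,310),-.026),((185,310),.026)): print(p,y,hit(p,y))
E
```

```text
(148, 375) 0.026 (np.float64(22.1), np.float64(13.1))
(240, 215) 0.026 (np.float64(-38.5), np.float64(40.4))
(148, 375) -0.026 (np.float64(82.4), np.float64(72.6))
(240, 215) -0.026 (np.float64(28.4), np.float64(97.0))
(280, 412) -0.026 (np.float64(19.8), np.float64(11.1))
(280, 412) 0.026 (np.float64(-48.3), np.float64(-55.9))
(185, 310) -0.026 (np.float64(61.2), np.float64(82.3))
(185, 310) 0.026 (np.float64(-1.7), np.float64(24.0))
```

The scene geometry gives about 24° of tilt with the grip about 31 mm ahead of the plate's middle, and the follower can take up the rest. Next I'll refine the magazine's centreline from the dark slab in the saved top image, with image code.

```bash
python3 - <<'E'
from h import *
t=load("top");g=cv2.cvtColor(t["img"],cv2.COLOR_RGB2GRAY).astype(float)
def cross(a,i,s,th=45):
    # from dark index i go outwards till >th
    while a[i]<th:i+=s
    return i-s*(a[i]-th)/(a[i]-a[i-s])
pts=[]
for r in range(144,172):
    c=int(round(200+(112+ (r-144)/28*26)/4.615));row=g[r]
    if row[c]>35: continue
    l,rr=cross(row,c,-1),cross(row,c,1);pts.append((r,l,rr,(l+rr)/2))
pts=np.array(pts);print(pts.round(1)[::3])
# map: mid px -> world: height depends on x along slope; iterate
q=[.66,.019,np.radians(12.2)]
for it in range(4):
    o,R=magT(*q);W=[];wd=[]
    n=R[:,2];
    for r,l,rr,m in pts:
        E=t["E"]
        def h(u):
            d=E[:3,:3]@np.array([(u-t["cx"])/t["f"],(r-t["cy"])/t["f"],1]);c=E[:3,3];return c+d*((o-c)@n)/(d@n)
        W.append(h(m));wd.append(np.linalg.norm(h(rr)-h(l)))
    W=np.array(W);k=np.polyfit(W[:,0],W[:,1],1)
    res=W[:,1]-np.polyval(k,W[:,0]);ok=abs(res)<.0015;k=np.polyfit(W[ok,0],W[ok,1],1)
    q=[.66,np.polyval(k,.66),np.arctan(k[0])]
    print(q,np.degrees(q[2]),res.std(),ok.sum(),len(ok))
print(np.round(np.array(wd)[::3]*1000,1))
E
```

```text
[[144.  217.9 230.  224. ]
 [147.  218.9 230.3 224.6]
 [150.  219.9 231.1 225.5]
 [153.  220.6 232.1 226.4]
 [156.  220.3 233.  226.6]
 [159.  222.  233.7 227.9]
 [162.  222.7 234.7 228.7]
 [165.  223.5 235.4 229.4]
 [168.  223.9 235.8 229.9]
 [171.  224.6 238.9 231.7]]
[0.66, np.float64(0.012379906352298686), np.float64(0.26519860870487777)] 15.19476101153087 0.0018589795143850475 21 28
[0.66, np.float64(0.01236957238720468), np.float64(0.2651865029511504)] 15.19406740293447 0.0018576537153384897 21 28
[0.66, np.float64(0.012369552369695058), np.float64(0.2651865035768122)] 15.19406743878225 0.0018576519527538481 21 28
[0.66, np.float64(0.012369552330924405), np.float64(0.2651865035767789)] 15.194067438780342 0.0018576519491581155 21 28
[41.2 39.3 38.9 39.9 44.2 40.6 41.9 41.7 42.  50.6]
```

The top-view line fit and the earlier fit differ by several mm, so I'll look at the magazine closely with the wrist camera on the way.

>>> apply_moves(
  moves=[
    [-0.05,0.013,-0.03,0],
    [-0.055,0.013,-0.03,0],
    [-0.055,0.013,-0.03,0],
    [-0.055,0.013,-0.03,0],
    [-0.055,0.014,-0.02,0],
    [-0.055,0.014,0,0],
    [-0.055,0.014,0,0],
    [-0.055,0.014,0,0],
  ],
)

```text
t: 18.62
ee_pos: [0.604, 0.0495, 0.2422]
ee_rot: [[-0.404, 0.915, 0.005], [0.914, 0.404, 0.013], [0.01, 0.009, -1.0]]
wrist_force: [1.2, 0.2, -0.4]
gripper_width: 0.05
finger_force: 63.8
```

>>> apply_moves(
  moves=[
    [-0.055,0.013,0,0],
    [-0.055,0.013,0,0],
    [-0.055,0.013,0,0],
    [0,0,0,0],
  ],
)

```text
t: 19.12
ee_pos: [0.707, -0.0891, 0.2387]
ee_rot: [[-0.398, 0.917, 0.003], [0.917, 0.398, 0.013], [0.011, 0.008, -1.0]]
wrist_force: [0.4, 1.6, -0.6]
gripper_width: 0.0499
finger_force: 63.9
```

```bash
python3 wr.py w6; python3 - <<'E'
from h import *
from cell import ctrl
print(ctrl.get_state()["joint_pos"].round(1)); go([.708,-.095,.25])
d=load("w6")
q=(.66,.0155,np.radians(12.6));o,R=magT(*q)
for m in ((-58,20,-2),(-58,-20,-2),(20,20,5),(20,-20,5),(55,35,8),(55,-35,8),(10,0,-2),(-30,0,-2)): print(m,proj(d,o+R@(np.array(m)/1000))[0].round(0))
g=cv2.cvtColor(d["img"],cv2.COLOR_RGB2GRAY)
sm=cv2.resize(g,(64,48),interpolation=cv2.INTER_AREA)
for r in sm[:34]: print("".join(" .:-=+*#%@"[min(9,v//26)] for v in r))
E
```

```text
19.125 [ 0.70695202 -0.0890604   0.23874398] [[ 0.001 -0.965 -0.261  0.066]
 [ 1.     0.001  0.     0.   ]
 [-0.    -0.261  0.965 -0.165]
 [ 0.     0.     0.     1.   ]]
[ 38.1  43.3 -64.8  63.2  37.7  93.5   7.7]
t 19.175 pos [ 0.706  -0.0858  0.2395] yaw 113.68 F [-0.2  0.4 -0.7] w 0.04971561413758315
toolshift [-0.0091 -0.0018 -0.0106] |d| 0.014 
(-58, 20, -2) [194.   3.]
(-58, -20, -2) [187.  55.]
(20, 20, 5) [276.   3.]
(20, -20, 5) [264.  64.]
(55, 35, 8) [328. -22.]
(55, -35, 8) [303.  92.]
(10, 0, -2) [262.  36.]
(-30, 0, -2) [218.  32.]
##########%%%%%%%%%%%%%%#**##%%%%##****##%#**%%%%%%%%%%%%####*=+
#########%%%%%%%%%%%%%%%*.......::::::::-%***#%%%%%%%%%%%%######
########%%%%%%%%%%%%%%%%+...............=%***%%%%%%%%%%%%#######
######%%%%%%%%%%%%%%%%%%+...............+%**#%%%%%%%%%%%%%%#####
###%##%%%%%%%%%%%%%%%%%%=...............##**#%%%%%%%%%%%%%%#%###
##%%%#%%%%%%%%%%%%%%%%%%-..............:%#**#%%%%%%%%%%%%%%%%%##
##%%%%%%%%%%%%%%%%%%%%%%:..............-%***%%%%%%%%%%%%%%%%%%##
#%%%%%%%%%%%%%%%%%%%%%%%#+-::...:......=%**#%%%%%%%%%%%%%%%%%%%%
%%%%%%%%%%%%%%%%%%%%%%%%%#*=
[... 961 characters left out ...]
========================%%%%%*====+*#*+#%%%%%%%*--
=================+====================%%%%%+==-+*%%*--+#%%%%#=-=
================++======*%%%#****%%%%%%%%%%+=-=#%%%%+-==+#%%+--=
=================+======#@**+++++++##%@%%%%#=-+%#+*##=====+*--=+
#**++===================++:+++++++++-*@%%%%%%*+%*+@@@#=====--==#
%%%%%%%##**++===========++++++++++++++#%%%%%%%##*#@@@%%*===--=*%
%%%%%%%%%%%%%%%##**++==-=++++++++++++++=+%%%%%%###@@@%%%#+--=+%%
%%%%%%%%%%%%%%%%%%%%#+-:-++++++++++++++.-+#%%%%%%%%%%%%%%=-==#%%
%%%%%%##%%%%%%%%%%%*.--.-++++++++++++++.:-.=%%%%%%%%%%%%*--=*%%#
%%%%%*:::-=+#%%%%%%::-:.=++++++++++++++..--.#%%%%%%%%%%#=-=+%%%=
%%%#+-::::::::-=+*=.--..=++++++++++++++..:-::%%%%%%%%%%+-==#%%*.
```

>>> apply_moves(
  moves=[
    [-0.045,0,-0.02,0],
    [0,0,0,0],
    [0,0,0,0],
  ],
)

```text
t: 19.55
ee_pos: [0.7231, -0.1251, 0.2604]
ee_rot: [[-0.405, 0.914, 0.004], [0.914, 0.405, 0.013], [0.01, 0.009, -1.0]]
wrist_force: [0.5, 1.6, -1.0]
gripper_width: 0.0498
finger_force: 63.9
```

```bash
python3 wr.py w7; cat > mf.py <<'E'
from h import *
d=load("w7");g=cv2.cvtColor(d["img"],cv2.COLOR_RGB2GRAY).astype(float)
def W(q,m):o,R=magT(*q);return o+R@(np.array(m)/1000.)
q=(.66,.0155,np.radians(12.6))
for m in ((-58,20,-2),(-58,-20,-2),(20,20,5),(20,-20,5),(52,20,-2),(52,-20,-2),(55,35,8),(55,-35,8)): print(m,proj(d,W(q,m))[0].round(1))
for x in (-50,-40,-30,-20,-10,0,5):
    c=proj(d,W(q,(x,0,-2)))[0];u=int(round(c[0]));v=int(c[1]);col=g[:110,u]
    print(x,u,v,"pred",proj(d,W(q,(x,20,-2)))[0][1].round(1),proj(d,W(q,(x,-20,-2)))[0][1].round(1),col[max(0,v-45):v+50].astype(int)[::2].tolist(),max(0,v-45))
for v in (40,50,60,70): print(v,[int(a) for a in g[v,165:330:3]])
E
python3 mf.py
```

```text
19.55 [ 0.72307803 -0.1250808   0.26036065] [[ 0.001 -0.965 -0.261  0.066]
 [ 1.     0.001  0.     0.   ]
 [-0.    -0.261  0.965 -0.165]
 [ 0.     0.     0.     1.   ]]
(-58, 20, -2) [197.  -42.7]
(-58, -20, -2) [189.7   8.9]
(20, 20, 5) [275.6 -48.4]
(20, -20, 5) [264.2  11.5]
(52, 20, -2) [320.3 -44.3]
(52, -20, -2) [306.8  17.3]
(55, 35, 8) [325.5 -77.2]
(55, -35, 8) [300.8  35.8]
-50 201 -16 pred -42.8 9.4 [44, 43, 38, 44, 37, 32, 111, 210, 211, 212, 214, 211, 210, 210, 212, 209, 210] 0
-40 210 -15 pred -42.9 10.1 [35, 36, 44, 39, 38, 35, 49, 124, 133, 135, 133, 132, 188, 219, 209, 210, 219, 221] 0
-30 220 -15 pred -43.0 10.8 [41, 42, 44, 44, 41, 38, 34, 79, 117, 115, 112, 114, 114, 110, 108, 130, 221, 228] 0
-20 230 -15 pred -43.2 11.5 [41, 36, 40, 44, 41, 37, 33, 69, 129, 134, 137, 134, 131, 135, 137, 132, 187, 228] 0
-10 240 -15 pred -43.3 12.2 [46, 37, 47, 43, 39, 48, 35, 47, 124, 134, 135, 133, 130, 129, 135, 133, 143, 225] 0
0 251 -14 pred -43.5 13.0 [41, 40, 36, 44, 39, 42, 33, 25, 87, 131, 131, 129, 134, 132, 144, 167, 139, 178] 0
5 257 -14 pred -43.5 13.3 [45, 45, 41, 39
[... 413 characters left out ...]
 138, 124, 67, 63, 62, 66, 67, 66, 68, 68, 66, 68, 62, 65, 79, 71, 81, 97, 108, 113, 122, 125, 130, 135, 134, 130, 133, 128, 128, 118, 116, 112, 106, 102, 97, 103, 103, 98, 101, 126, 172]
60 [211, 213, 210, 211, 213, 214, 214, 214, 213, 213, 210, 212, 165, 132, 239, 244, 246, 219, 133, 131, 134, 134, 132, 130, 107, 72, 70, 64, 68, 67, 68, 67, 70, 66, 67, 65, 65, 69, 67, 60, 66, 63, 71, 67, 71, 56, 45, 46, 54, 50, 47, 103, 125, 124, 132]
70 [212, 212, 213, 213, 213, 211, 216, 215, 214, 212, 213, 214, 217, 162, 122, 104, 93, 111, 127, 132, 137, 135, 138, 137, 135, 139, 137, 135, 134, 130, 106, 110, 74, 66, 63, 67, 71, 69, 62, 70, 59, 69, 65, 65, 68, 66, 65, 62, 66, 63, 100, 132, 129, 129, 126]
```

>>> apply_moves(
  moves=[
    [0.045,0,0,0],
    [0.045,0,0,0],
    [0,0,0,0],
    [0,0,0,0],
  ],
)

```text
t: 20.1
ee_pos: [0.6865, -0.045, 0.2611]
ee_rot: [[-0.404, 0.915, 0.004], [0.915, 0.404, 0.011], [0.009, 0.008, -1.0]]
wrist_force: [0.7, -0.8, -0.7]
gripper_width: 0.0498
finger_force: 63.8
```

```bash
python3 wr.py w7; python3 - <<'E'
from h import *
from scipy.optimize import least_squares
d=load("w7");g=cv2.GaussianBlur(cv2.cvtColor(d["img"],cv2.COLOR_RGB2GRAY),(3,3),0).astype(float)
def W(q,m):o,R=magT(*q);return o+R@(np.array(m)/1000.)
q=np.array((.66,.0145,np.radians(12.6)))
obs=[]
for x in range(-52,4,4):
    for s in (20,-20):
        p=proj(d,W(q,(x,s,-2)))[0];c=proj(d,W(q,(x,0,-2)))[0];n=(p-c)/np.linalg.norm(p-c)
        t=np.arange(-14,14,.25);P=p+t[:,None]*n
        v=cv2.remap(g.astype(np.float32),P[:,0].astype(np.float32)[None],P[:,1].astype(np.float32)[None],cv2.INTER_LINEAR)[0]
        k=np.argmax(v>70) if v[0]<70 else -1
        if k>0: obs.append((x,s,t[k]));
print([(a,b,round(float(c),1)) for a,b,c in obs])
c=proj(d,W(q,(-58,0,-2)))[0];e=proj(d,W(q,(-50,0,-2)))[0];n=(c-e)/np.linalg.norm(c-e)
print("near end",[int(g[int(round(y)),int(round(x))]) for x,y in c+np.arange(-12,13)[:,None]*n],"px/mm",np.linalg.norm(c-e)/8)
E
```

```text
20.1 [ 0.68652456 -0.04499959  0.26110055] [[ 0.001 -0.965 -0.261  0.066]
 [ 1.     0.001  0.     0.   ]
 [-0.    -0.261  0.965 -0.165]
 [ 0.     0.     0.     1.   ]]
[(-48, 20, -1.2), (-48, -20, -2.5), (-44, 20, -1.2), (-44, -20, -2.2), (-40, 20, -1.2), (-40, -20, -1.5), (-36, 20, -1.2), (-36, -20, -2.0), (-32, 20, -1.0), (-32, -20, -1.8), (-28, 20, -0.8), (-28, -20, -1.5), (-24, 20, -1.2), (-24, -20, -1.8), (-20, 20, -1.2), (-20, -20, -1.8), (-16, 20, -1.2), (-16, -20, -1.8), (-12, 20, -1.2), (-12, -20, -1.8), (-8, 20, -1.2), (-8, -20, -2.0), (-4, 20, -1.2), (-4, -20, -1.8), (0, 20, -1.2), (0, -20, -1.8)]
near end [48, 46, 45, 47, 48, 51, 80, 133, 185, 216, 225, 226, 225, 225, 225, 225, 224, 224, 223, 223, 223, 223, 224, 224, 224] px/mm 0.8799802538197506
```

The magazine is at about (0.6635, 0.0156), yaw 12.6°. The wrist camera finds both slab edges within 0.3 px of symmetric about that line. Working out waypoints next.

```bash
cat >> h.py <<'E'
MAG=magT(.6635,.0156,np.radians(12.6))
def ee_for(px,pz,py=0,hp=.0265):
    o,R=MAG;return o+R@(np.array([px,py,pz])/1000.)-[0,0,hp]
E
python3 - <<'E'
from h import *
p=ee_for(-95,-1);print(p,ee_for(-31.5,-1)); go(p+[0,0,.06],192.6); go(p)
E
```

```text
[ 0.58369693 -0.0022381   0.05513397] [0.63736514 0.00975817 0.08688397]
t 20.15 pos [ 0.6867 -0.0459  0.2609] yaw 113.73 F [ 1.  -1.  -1.1] w 0.050049928686055796
toolshift [ 0.0802 -0.0779  0.1458] |d| 0.184 turn -1.376
t 20.15 pos [ 0.6867 -0.0459  0.2609] yaw 113.73 F [ 1.  -1.  -1.1] w 0.050049928686055796
toolshift [ 0.0796 -0.0784  0.2058] |d| 0.234
```

>>> apply_moves(
  moves=[
    [0.027,-0.026,0,0],
    [0.027,-0.026,0,0],
    [0.026,-0.026,0,-0.172],
    [0,0,0,-0.172],
    [0,0,0,-0.172],
    [0,0,0.02,-0.172],
    [0,0,0.03,-0.172],
    [0,0,0.03,-0.172],
  ],
)

```text
t: 21.15
ee_pos: [0.5838, -0.0037, 0.1802]
ee_rot: [[-0.993, 0.12, 0.004], [0.12, 0.993, 0.012], [-0.002, 0.013, -1.0]]
wrist_force: [0.1, -0.3, -0.9]
gripper_width: 0.0496
finger_force: 63.8
```

>>> apply_moves(
  moves=[
    [0,0,0.03,-0.172],
    [0,0,0.03,-0.172],
    [0,0,0,0],
  ],
)

```text
t: 21.52
ee_pos: [0.5827, -0.0029, 0.1191]
ee_rot: [[-0.976, -0.216, 0.0], [-0.216, 0.976, 0.013], [-0.003, 0.013, -1.0]]
wrist_force: [0.6, 0.6, -0.0]
gripper_width: 0.0502
finger_force: 63.8
```

```bash
python3 - <<'E'
from h import *
from cell import ctrl
print(ctrl.get_state()["joint_pos"].round(1))
p=ee_for(-95,-1); go(p,192.6)
E
```

```text
[ 52.3  44.2 -80.6  94.1  43.6  80.1  68.8]
t 21.525 pos [ 0.5827 -0.0029  0.1191] yaw -167.53 F [ 0.6  0.6 -0. ] w 0.05021606268553066
toolshift [-0.001  -0.0004  0.064 ] |d| 0.064 turn -6.286
```

>>> apply_moves(
  moves=[
    [0,0,0.03,0],
    [0,0,0.012,0],
    [0,0,0.006,0],
    [0,0,0.004,0],
  ],
)

```text
t: 22.02
ee_pos: [0.5843, -0.0013, 0.0699]
ee_rot: [[-0.976, -0.217, 0.005], [-0.217, 0.976, 0.012], [-0.007, 0.011, -1.0]]
wrist_force: [-0.6, -0.1, -0.5]
gripper_width: 0.0501
finger_force: 63.8
```

>>> apply_moves(
  moves=[
    [0,0,0.004,0],
    [0,0,0.004,0],
    [0,0,0,0],
  ],
)

```text
t: 22.4
ee_pos: [0.584, -0.0012, 0.0613]
ee_rot: [[-0.976, -0.218, 0.004], [-0.218, 0.976, 0.012], [-0.007, 0.011, -1.0]]
wrist_force: [-1.2, -0.3, 1.7]
gripper_width: 0.0501
finger_force: 64.2
```

>>> apply_moves(
  moves=[
    [0,0,0.004,0],
    [0,0,0.004,0],
    [0,0,0.003,0],
    [0,0,0,0],
  ],
)

```text
t: 22.9
ee_pos: [0.5836, -0.0011, 0.0499]
ee_rot: [[-0.976, -0.218, 0.003], [-0.218, 0.976, 0.012], [-0.006, 0.011, -1.0]]
wrist_force: [-0.9, -1.3, 1.5]
gripper_width: 0.0499
finger_force: 64.3
```

```bash
python3 - <<'E'
from h import *
from cell import ctrl
print(ctrl.get_state()["joint_pos"].round(1))
o,R=MAG
s=ctrl.get_state();print("mag pivot",(R.T@(s["ee_pos"]+[0,0,.0265]-o)*1000).round(1))
go(ee_for(-95,-6.5),192.6)
E
```

```text
[ 50.3  47.8 -76.3  97.7  47.8  74.2  66.5]
mag pivot [-97.4   1.1  -5.6]
t 22.9 pos [ 0.5836 -0.0011  0.0499] yaw -167.4 F [-0.9 -1.3  1.5] w 0.04993843163777443
toolshift [-0.0026 -0.0011 -0.0004] |d| 0.003 turn -6.283
```

```bash
cat > asc.py <<'E'
import sys
from h import *
from cell import ctrl,optics
s=load("scene");o,R=MAG
im=optics.capture("scene")["img"]
np.save("last.npy",im)
st=ctrl.get_state();print(st["t"],st["wrist_force"].round(1),st["torque"].round(2))
for m in ((-58,20,-2),(-58,-20,-2),(55,35,8),(55,-35,8),(-66,34,-30),(-66,-34,-30)): print(m,proj(s,o+R@(np.array(m)/1000))[0].round(1),end=" ")
print()
g=cv2.cvtColor(im,cv2.COLOR_RGB2GRAY)
y0,y1,x0,x1=168,222,175,240
print("    "+"".join(str((x//1)%10) for x in range(x0,x1)))
for y in range(y0,y1): print(y,"".join(" .:-=+*#%@"[min(9,int(v)//26)] for v in g[y,x0:x1]))
E
python3 asc.py
```

```text
22.95 [-2.3 -1.3  2.9] [-0.05 -0.05 -0.07]
(-58, 20, -2) [220.6 201.5] (-58, -20, -2) [227.5 197.3] (55, 35, 8) [196.1 180.1] (55, -35, 8) [208.9 173.8] (-66, 34, -30) [216.9 209.8] (-66, -34, -30) [228.6 202.5] 
    56789012345678901234567890123456789012345678901234567890123456789
168 ++++++++##++++++++##########################*-:::::::::::::::::::
169 +++++#####++++++++########%##################-:::::::::::::::::::
170 ++########++++++++######%@@@%%##############*-:::::::::::::::::::
171 ##########++++++++####%@@@@@@###############*-:::::::::::::::::::
172 ##########++++++++#######%%%#*##############*-:::::::::::::::::::
173 ##########++++++++#####**##*+**#############*-:::::::::::::::::::
174 ##########++++++++######*****+*#%%%#########*-:::::::::::::::::::
175 ##########++++++++#######*****#%%#*##########=:::::::::::::::::::
176 ##########++++++++####%%##*##%%#+*#*#########=:::::::::::::::::::
177 ##########++++++++*##%%%%%%%%#++*#*+*########*=::::::::::::::::::
178 ###########+++++==+##%%@%%%#+===+*#**#########*-:::::::::::::::::
179 ###########+++++==+##%%%%#+=====++*##%**###
[... 2262 characters left out ...]

212 ###################=--:::::::::::::-+**+++==--:-+**+====+======+*
213 ##################*=--::::::::::::::-+##*==-:::--++*+++*%+*+==+*#
214 #################+=---:::::::::::::::-=**--:::::-======+#%%#+*###
215 ###############+===----:::::::::::::::-=-::::::::--==--=+*+======
216 ##############+====----:::::::::::::::::::::::::::::---=++----===
217 ##############*=====----:::::::::::::::::::::::::::::::---::--===
218 ##########++++========----::::::::::::::::::::::::::::::::::-====
219 #########*================--::::::::::::::::::::::::::::::---====
220 #########+---===============----:::::::::::::::::::::::::---=====
221 ##########==----===============---:::::::::::::::::::::---=======
```

The contact force, after adding back the plate's weight, is about 4 N along the magazine's z. So the follower is being pressed by its spring as intended. I'll centre it and slide in.

>>> apply_moves(
  moves=[
    [-0.0087,-0.001,-0.005,0],
    [-0.0087,0,-0.005,0],
    [-0.0043,0,-0.0025,0],
  ],
)

```text
t: 23.32
ee_pos: [0.6058, 0.0028, 0.0632]
ee_rot: [[-0.976, -0.218, 0.004], [-0.218, 0.976, 0.012], [-0.006, 0.011, -1.0]]
wrist_force: [-3.6, -1.3, 0.4]
gripper_width: 0.0499
finger_force: 64.1
```

```bash
cat > st.py <<'E'
from h import *
from cell import ctrl
o,R=MAG;s=ctrl.get_state()
y=np.degrees(np.arctan2(s["ee_rot"][1,0],s["ee_rot"][0,0]))%360
print("t",round(s["t"],2),"mag pivot",(R.T@(s["ee_pos"]+[0,0,.0265]-o)*1000).round(1),"F mag",(R.T@(s["wrist_force"]+[0,0,1.2])).round(1),"tau",s["torque"].round(2),"yaw",y.round(1),"j",s["joint_pos"].round(0))
E
python3 st.py
```

```text
t 23.32 mag pivot [-71.4   0.1  -5.3] F mag [-2.4 -0.4  3.3] tau [-0.18  0.62 -0.07] yaw 192.6 j [ 48.  48. -76.  94.  48.  76.  67.]
```

>>> apply_moves(
  moves=[
    [-0.004,0,-0.0023,0],
    [-0.004,0,-0.0023,0],
  ],
)

```text
t: 23.58
ee_pos: [0.6131, 0.0043, 0.0675]
ee_rot: [[-0.976, -0.218, 0.003], [-0.218, 0.976, 0.012], [-0.006, 0.011, -1.0]]
wrist_force: [-4.2, -0.5, 0.4]
gripper_width: 0.0501
finger_force: 64.1
```

```bash
python3 st.py
```

```text
t 23.57 mag pivot [-62.7   0.   -5.3] F mag [-2.8  0.4  3.4] tau [-0.13  0.61  0.  ] yaw 192.6 j [ 47.  49. -75.  92.  48.  77.  67.]
```

>>> apply_moves(
  moves=[
    [-0.004,0,-0.0023,0],
    [-0.004,0,-0.0023,0],
    [-0.004,0,-0.0023,0],
  ],
)

```text
t: 23.95
ee_pos: [0.6249, 0.0068, 0.0746]
ee_rot: [[-0.976, -0.218, 0.004], [-0.218, 0.976, 0.012], [-0.006, 0.011, -1.0]]
wrist_force: [-4.1, -0.8, 1.3]
gripper_width: 0.0501
finger_force: 64.1
```

```bash
python3 st.py
```

```text
t 23.95 mag pivot [-48.8  -0.2  -5.3] F mag [-2.4  0.1  4.2] tau [-0.1   0.63 -0.03] yaw 192.6 j [ 45.  49. -75.  90.  48.  78.  68.]
```

>>> apply_moves(
  moves=[
    [-0.004,0,-0.0023,0],
    [-0.004,0,-0.0023,0],
    [-0.002,0,-0.0012,0],
  ],
)

```text
t: 24.32
ee_pos: [0.6347, 0.0089, 0.0805]
ee_rot: [[-0.976, -0.218, 0.004], [-0.218, 0.976, 0.012], [-0.006, 0.011, -1.0]]
wrist_force: [-3.4, -0.4, 1.5]
gripper_width: 0.0498
finger_force: 64.1
```

```bash
python3 st.py
```

```text
t 24.32 mag pivot [-37.1  -0.2  -5.2] F mag [-1.6  0.3  4. ] tau [-0.1   0.62 -0.02] yaw 192.6 j [ 44.  49. -75.  88.  48.  79.  68.]
```

>>> apply_moves(
  moves=[
    [-0.002,0,-0.0012,0],
    [-0.002,0,-0.0012,0],
  ],
)

```text
t: 24.58
ee_pos: [0.6383, 0.0097, 0.0827]
ee_rot: [[-0.976, -0.218, 0.004], [-0.218, 0.976, 0.012], [-0.006, 0.011, -1.0]]
wrist_force: [-5.0, -0.8, 0.9]
gripper_width: 0.0498
finger_force: 64.1
```

```bash
python3 st.py
```

```text
t 24.57 mag pivot [-32.8  -0.3  -5.1] F mag [-3.3  0.3  4.3] tau [-0.15  0.6  -0.08] yaw 192.6 j [ 44.  50. -75.  88.  48.  79.  68.]
```

>>> apply_moves(
  moves=[
    [-0.0017,0,-0.001,0],
    [-0.0017,0,-0.001,0],
  ],
)

```text
t: 24.82
ee_pos: [0.64, 0.0099, 0.0837]
ee_rot: [[-0.976, -0.218, -0.0], [-0.218, 0.976, 0.011], [-0.002, 0.01, -1.0]]
wrist_force: [-13.9, -3.0, -3.8]
gripper_width: 0.0499
finger_force: 63.7
```

```bash
python3 st.py
```

```text
t 24.82 mag pivot [-30.8  -0.5  -5. ] F mag [-13.6   0.1   4.8] tau [-0.59  2.48  0.12] yaw 192.6 j [ 43.  50. -74.  87.  48.  80.  69.]
```

>>> apply_moves(
  moves=[
    [-0.0017,0,-0.001,0],
  ],
)

```text
t: 24.95
ee_pos: [0.6401, 0.0097, 0.0837]
ee_rot: [[-0.976, -0.219, -0.004], [-0.219, 0.976, 0.009], [0.002, 0.01, -1.0]]
wrist_force: [-18.7, -4.4, -6.7]
gripper_width: 0.0499
finger_force: 63.5
```

```bash
python3 st.py
```

```text
t 24.95 mag pivot [-30.8  -0.6  -5.1] F mag [-19.4  -0.2   4.8] tau [-1.03  3.65  0.3 ] yaw 192.6 j [ 43.  50. -74.  87.  48.  80.  69.]
```

>>> apply_moves(
  moves=[
    [0.0017,0,0.001,0],
    [0,0,0,0],
  ],
)

```text
t: 25.2
ee_pos: [0.6401, 0.0098, 0.0836]
ee_rot: [[-0.976, -0.219, 0.0], [-0.218, 0.976, 0.011], [-0.003, 0.01, -1.0]]
wrist_force: [-9.8, -1.6, -2.3]
gripper_width: 0.05
finger_force: 63.9
```

>>> apply_moves(
  moves=[
    [0,0,0,0],
    [0,0,0,0],
    [0,0,0,0],
  ],
  grip=0.064,
)

```text
t: 25.58
ee_pos: [0.642, 0.0105, 0.085]
ee_rot: [[-0.976, -0.218, 0.005], [-0.218, 0.976, 0.012], [-0.007, 0.011, -1.0]]
wrist_force: [0.6, 0.3, -0.0]
gripper_width: 0.0642
finger_force: 0.0
```

```bash
python3 st.py; python3 asc.py | sed -n '2,50p'
```

```text
t 25.57 mag pivot [-28.4  -0.3  -5. ] F mag [1.2 0.2 0.7] tau [-0.01  0.03  0.04] yaw 192.6 j [ 43.  50. -74.  87.  48.  80.  69.]
(-58, 20, -2) [220.6 201.5] (-58, -20, -2) [227.5 197.3] (55, 35, 8) [196.1 180.1] (55, -35, 8) [208.9 173.8] (-66, 34, -30) [216.9 209.8] (-66, -34, -30) [228.6 202.5] 
    56789012345678901234567890123456789012345678901234567890123456789
168 ++++++++##++++++++###############+::::::::::::::::::::::-*#######
169 +++++#####++++++++###############=::::::::::::::::::::::-*#######
170 ++########++++++++######%@@@%%##*=--::::::::::::::::::::-*#######
171 ##########++++++++####%@@@@@@###*==-::::::::::::::::::::-*#######
172 ##########++++++++#######%%%***+==-:::::::::::::::::--::=########
173 ##########++++++=+#####**#*=-===-:::::::::::::::::::=*-:=########
174 ##########++++++++######***-----::::::::::::::::::::=*-:=########
175 ##########++++++++######***-:--:::::::::::::::::::::-=::=########
176 ##########++++++++####%%***-::::::::::::::::::::::::::::=########
177 ##########++++++=+*##%%%%%%+::::::::::::::::::::::::::::=########
178 ###########+++++==+###%@%
[... 1860 characters left out ...]

205 ############**####+-::::::::=#%#*+++++===============*###########
206 ##################+-:::::::::-*%#*+++++=============+############
207 ##################+-::::::::::-*##+++++++==========+*############
208 ##################*-:::::::::::-+##++++++++++=====+*#############
209 ##################*-::::::::::::-*#+++++++#%#+==++###############
210 ###################--::::::::::::-+++++++*%*======+*+############
211 ###################--:::::::::::::-=+=+++++===----============+##
212 ##################*=-::::::::::::::-===+++==--::-----============
213 ##################+=--::::::::::::::-=+++==--::::-------=========
214 #################+=---:::::::::::::::-=+=--::::::::::----========
```

Plate one is pushed to the rear wall (contact at the expected depth) and released. Backing off now and going to plate A.

>>> apply_moves(
  moves=[
    [0.005,0,-0.02,0],
    [0.01,0,-0.03,0],
    [0.03,0,-0.03,0],
  ],
  grip=0.075,
)

```text
t: 26.0
ee_pos: [0.5974, 0.0003, 0.1667]
ee_rot: [[-0.976, -0.219, 0.005], [-0.219, 0.976, 0.013], [-0.008, 0.012, -1.0]]
wrist_force: [0.1, -0.4, 0.6]
gripper_width: 0.0752
finger_force: 0.0
```

```bash
python3 st.py; python3 - <<'E'
from h import *
from cell import optics
go([.4025,.038,.05],178.6-360)
t=load("top");im=optics.capture("top")["img"];np.save("top2.npy",im)
h=cv2.cvtColor(t["img"],cv2.COLOR_RGB2HSV);m=((h[...,1]<18)&(h[...,2]>120)).astype(np.uint8)
n,l,st,c=cv2.connectedComponentsWithStats(m)
for i in range(1,n):
    if 150<st[i,4]<1500 and 180<c[i][0]<340 and 190<c[i][1]<260: print(c[i],st[i,4],ray(t,*c[i],.01), cv2.minAreaRect(np.argwhere(l==i)[:,::-1].astype(np.float32)))
# follower/plate state: centre colours in the magazine before/after
o,R=MAG
for x in (-55,-45,-35,-20,0): 
    u,v=proj(t,o+R@np.array([x/1000,0,0]))[0].round().astype(int); print(x,t["img"][v,u],im[v,u])
E
```

```text
t 26.0 mag pivot [-27.1  -0.5  88.6] F mag [ 0.9 -0.5  1.6] tau [-0.06 -0.05 -0.05] yaw 192.6 j [ 51.  42. -81.  89.  41.  84.  71.]
t 26.0 pos [5.974e-01 3.000e-04 1.667e-01] yaw -167.38 F [ 0.1 -0.4  0.6] w 0.07518571821868233
toolshift [0.1829 0.078  0.1162] |d| 0.23 turn 0.245
[295.74754902 216.33823529] 408 [ 0.45597283 -0.23706732  0.01      ] ((295.6729736328125, 216.2378387451172), (29.849714279174805, 13.895556449890137), 53.97262954711914)
[221.91041162 223.49878935] 413 [0.42877849 0.03754419 0.01      ] ((222.0, 223.5), (29.0, 14.0), 90.0)
-55 [ 9 10 11] [131 120  99]
-45 [6 6 7] [100  91  75]
-35 [8 9 7] [99 92 75]
-20 [ 9 10 10] [112 103  84]
0 [10  9 11] [134 124 103]
```

```bash
cat >> h.py <<'E'
def plan(target,turn,n):
    from cell import ctrl
    s=ctrl.get_state();d=(np.array(target)-s["ee_pos"])/n;R=s["ee_rot"].copy();dt=turn/n
    for i in range(n):
        print((R.T@d).round(4).tolist(),round(dt,3))
        c,w=np.cos(dt),np.sin(dt);R=R@np.array([[c,-w,0],[w,c,0],[0,0,1]])
E
python3 - <<'E'
from h import *
plan([.4548,.0371,.06],np.radians(192.6+1.4),19)
E
```

```text
[0.0069, 0.0034, 0.0058] 0.178
[0.0074, 0.0022, 0.0058] 0.178
[0.0076, 0.0008, 0.0058] 0.178
[0.0077, -0.0005, 0.0058] 0.178
[0.0075, -0.0019, 0.0058] 0.178
[0.007, -0.0032, 0.0058] 0.178
[0.0063, -0.0044, 0.0058] 0.178
[0.0055, -0.0054, 0.0058] 0.178
[0.0044, -0.0063, 0.0058] 0.178
[0.0032, -0.007, 0.0058] 0.178
[0.0019, -0.0074, 0.0058] 0.178
[0.0006, -0.0077, 0.0058] 0.178
[-0.0008, -0.0076, 0.0058] 0.178
[-0.0021, -0.0074, 0.0058] 0.178
[-0.0034, -0.0069, 0.0058] 0.178
[-0.0046, -0.0062, 0.0058] 0.178
[-0.0056, -0.0053, 0.0058] 0.178
[-0.0064, -0.0042, 0.0058] 0.178
[-0.0071, -0.003, 0.0058] 0.178
```

>>> apply_moves(
  moves=[
    [0.007,0.0034,0,0.178],
    [0.0074,0.0022,0,0.178],
    [0.0076,0.0008,0.003,0.178],
    [0.0077,-0.0005,0.006,0.178],
    [0.0075,-0.0019,0.006,0.178],
    [0.007,-0.0032,0.006,0.178],
    [0.0063,-0.0044,0.006,0.178],
    [0.0055,-0.0054,0.006,0.178],
  ],
)

```text
t: 27.05
ee_pos: [0.5374, 0.0153, 0.1324]
ee_rot: [[-0.354, 0.935, 0.005], [0.935, 0.354, 0.012], [0.009, 0.009, -1.0]]
wrist_force: [-0.3, 0.2, -1.8]
gripper_width: 0.0748
finger_force: 0.0
```

>>> apply_moves(
  moves=[
    [0.0044,-0.0063,0.006,0.178],
    [0.0032,-0.007,0.006,0.178],
    [0.0019,-0.0074,0.006,0.178],
    [0.0006,-0.0077,0.006,0.178],
    [-0.0008,-0.0076,0.006,0.178],
    [-0.0021,-0.0074,0.006,0.178],
    [-0.0034,-0.0069,0.006,0.178],
    [-0.0046,-0.0062,0.006,0.178],
  ],
)

```text
t: 28.05
ee_pos: [0.478, 0.0308, 0.0842]
ee_rot: [[0.873, 0.487, 0.005], [0.487, -0.873, 0.012], [0.01, -0.008, -1.0]]
wrist_force: [-0.1, 1.3, -0.6]
gripper_width: 0.0754
finger_force: 0.0
```

>>> apply_moves(
  moves=[
    [-0.0056,-0.0053,0.006,0.178],
    [-0.0064,-0.0042,0.006,0.178],
    [-0.007,-0.003,0.006,0.178],
    [0,0,0,0],
  ],
)

```text
t: 28.55
ee_pos: [0.4556, 0.0365, 0.066]
ee_rot: [[1.0, -0.018, 0.004], [-0.018, -1.0, 0.011], [0.004, -0.011, -1.0]]
wrist_force: [-0.2, -1.1, -0.5]
gripper_width: 0.075
finger_force: 0.0
```

```bash
python3 - <<'E'
from h import *
from cell import ctrl,optics
print(ctrl.get_state()["joint_pos"].round(0)); go([.4548,.0371,-.0205],-1.4)
t=load("top");im=optics.capture("top")["img"]
o,R=MAG
for x in (-60,-50,-40,-20,0,15): 
    u,v=proj(t,o+R@np.array([x/1000,0,0]))[0].round().astype(int); print(x,t["img"][v,u],im[v,u],end=";")
import wr; wr.wrist("w8")
d=load("w8");h=cv2.cvtColor(d["img"],cv2.COLOR_RGB2HSV);m=((h[...,1]<14)&(h[...,2]>90)).astype(np.uint8)
sm=cv2.resize(m*255,(64,48),interpolation=cv2.INTER_AREA)
for r in sm[:40]: print("".join(" .+#"[v//64] for v in r))
for q in ((.4838,.0363-.026),(.4838,.0363+.026)): print(proj(d,[*q,.01]))
E
```

```text
[  39.   12.  -52.  116.   10.   57. -109.]
t 28.55 pos [0.4556 0.0365 0.066 ] yaw -1.04 F [-0.2 -1.1 -0.5] w 0.07495279094506548
toolshift [-0.0011  0.0004  0.0864] |d| 0.086 turn 0.006
-60 [14 14 16] [26 27 27];-50 [8 8 9] [127 123 123];-40 [ 7 10  9] [126 122 121];-20 [ 9 10 10] [100  99  99];0 [10  9 11] [129 124 123];15 [5 4 5] [102 101 102];28.6 [0.45618013 0.03632721 0.06616832] [[ 0.001 -0.965 -0.26   0.066]
 [ 1.     0.001  0.    -0.   ]
 [-0.    -0.26   0.965 -0.165]
 [ 0.     0.     0.     1.   ]]
                                                                
                                                                
                                                                
                                                                
                                                                
                                                                
                                                                
   .                                                            
.+##+                                                           
#
[... 1373 characters left out ...]
         +        ######+++        +.                  
                 #.        #######++         #                  
                ++         #######++         .+                 
               .#          #######++          ++                
               #.          ########+           #.               
              .#           ########+           ++               
               .           #########           +                
                           #########                            
                           ++++++##+                            
                                                                
[[293.31028822 161.02995896]]
[[213.93838331 162.0311364 ]]
```

Plate one shows in the magazine from x = −50 upward, with dark at −60, so it's home. Plate A projects exactly where the wrist image shows it (columns 214 to 292, edge at row 161). Descending to grip.

>>> apply_moves(
  moves=[
    [-0.001,0,0.035,0.006],
    [0,0,0.035,0],
    [0,0,0.013,0],
    [0,0,0.0035,0],
  ],
  grip=0.065,
)

```text
t: 29.15
ee_pos: [0.4555, 0.0374, -0.0211]
ee_rot: [[1.0, -0.025, 0.003], [-0.025, -1.0, 0.013], [0.003, -0.013, -1.0]]
wrist_force: [0.7, 0.4, -0.5]
gripper_width: 0.0649
finger_force: 0.0
```

>>> apply_moves(
  moves=[
    [0,0,0,0],
    [0,0,0,0],
    [0,0,0,0],
    [0,0,0,0],
  ],
  grip=0.03,
)

```text
t: 29.65
ee_pos: [0.456, 0.0372, -0.0199]
ee_rot: [[1.0, -0.026, 0.005], [-0.026, -1.0, 0.012], [0.005, -0.012, -1.0]]
wrist_force: [-2.8, 1.1, 6.9]
gripper_width: 0.0498
finger_force: 62.5
```

>>> apply_moves(
  moves=[
    [0,0,-0.04,0],
    [0,0,-0.04,0],
  ],
)

```text
t: 29.9
ee_pos: [0.4549, 0.0363, 0.0604]
ee_rot: [[1.0, -0.026, 0.004], [-0.026, -1.0, 0.012], [0.004, -0.012, -1.0]]
wrist_force: [0.6, 0.0, -1.2]
gripper_width: 0.0497
finger_force: 63.6
```

```bash
python3 - <<'E'
from h import *
go([.31,.5235,.06])
plan([.31,.5235,.06],-np.radians(91.4),9)
E
```

```text
t 29.9 pos [0.4549 0.0363 0.0604] yaw -1.48 F [ 0.6  0.  -1.2] w 0.04969584536437648
toolshift [-0.1574 -0.4833  0.0059] |d| 0.508 
[-0.0175, -0.0537, 0.0007] -0.177
[-0.0078, -0.0559, 0.0007] -0.177
[0.0022, -0.0564, 0.0007] -0.177
[0.0122, -0.0552, 0.0007] -0.177
[0.0217, -0.0521, 0.0007] -0.177
[0.0305, -0.0475, 0.0007] -0.177
[0.0384, -0.0414, 0.0007] -0.177
[0.0451, -0.034, 0.0007] -0.177
[0.0504, -0.0255, 0.0007] -0.177
```

>>> apply_moves(
  moves=[
    [-0.0175,-0.0537,0,-0.177],
    [-0.0078,-0.0559,0,-0.177],
    [0.0022,-0.0564,0,-0.177],
    [0.0122,-0.0552,0,-0.177],
    [0.0217,-0.0521,0,-0.177],
    [0.0305,-0.0475,0,-0.177],
    [0.0384,-0.0414,0,-0.177],
    [0.0451,-0.034,0,-0.177],
  ],
)

```text
t: 30.9
ee_pos: [0.3268, 0.4709, 0.0643]
ee_rot: [[0.175, 0.984, 0.005], [0.984, -0.175, 0.012], [0.013, 0.003, -1.0]]
wrist_force: [1.9, -0.2, -1.5]
gripper_width: 0.0498
finger_force: 63.6
```

```bash
python3 - <<'E'
from h import *
from cell import ctrl
print(ctrl.get_state()["joint_pos"].round(0))
go([.3136,.5215,-.0185],89.7)
E
```

```text
[ -9.  36. -65.  99.  35.  67. -95.]
t 30.9 pos [0.3268 0.4709 0.0643] yaw 79.9 F [ 1.9 -0.2 -1.5] w 0.049814287564633145
toolshift [ 0.0464 -0.0221  0.0834] |d| 0.098 turn -0.171
```

>>> apply_moves(
  moves=[
    [0.0464,-0.0221,0.01,-0.171],
    [0,0,0.035,0],
    [0,0,0.03,0],
    [0,0,0.005,0],
    [0,0,0.004,0],
    [0,0,0.004,0],
    [0,0,0.004,0],
  ],
)

```text
t: 31.78
ee_pos: [0.3142, 0.5219, -0.0254]
ee_rot: [[0.011, 1.0, 0.005], [1.0, -0.011, 0.016], [0.016, 0.005, -1.0]]
wrist_force: [-1.8, 3.4, 8.7]
gripper_width: 0.05
finger_force: 64.9
```

>>> apply_moves(
  moves=[
    [0,0,0.004,0],
    [0,0,0.004,0],
    [0,0,0.004,0],
    [0,0,0.004,0],
    [0,0,0.004,0],
  ],
)

```text
t: 32.4
ee_pos: [0.3144, 0.5235, -0.0449]
ee_rot: [[0.01, 1.0, 0.006], [1.0, -0.01, 0.018], [0.019, 0.006, -1.0]]
wrist_force: [-2.3, 2.9, 8.0]
gripper_width: 0.0502
finger_force: 64.3
```

>>> apply_moves(
  moves=[
    [0,0,0.0035,0],
    [0,0,0.003,0],
    [0,0,-0.03,0],
    [0,0,-0.05,0],
    [-0.02,0,-0.05,0],
    [-0.05,0,-0.03,0],
    [-0.05,0,0,0],
    [0,0,0,0],
  ],
)

```text
t: 33.4
ee_pos: [0.3146, 0.3939, 0.1043]
ee_rot: [[0.017, 1.0, 0.007], [1.0, -0.017, 0.009], [0.009, 0.007, -1.0]]
wrist_force: [0.3, 0.9, -2.4]
gripper_width: 0.0499
finger_force: 62.8
```

```bash
python3 wr.py w9; python3 - <<'E'
from h import *
d=load("w9")
h=cv2.cvtColor(d["img"],cv2.COLOR_RGB2HSV);g=cv2.cvtColor(d["img"],cv2.COLOR_RGB2GRAY);w5=cv2.cvtColor(load("w5")["img"],cv2.COLOR_RGB2GRAY)
for n,a in (("w5",w5),("w9",g)):
    print(n,[int(x) for x in a[186:266:2,235:270].mean(1)])
    for r in (210,230): print(r,[int(x) for x in a[r,184:324:3]])
p=ee_for(-97,-5);print(p); plan(p+[0,0,.08],-np.radians(192.6-89.4),11)
E
```

```text
33.4 [0.31456125 0.39394417 0.10431206] [[ 0.001 -0.965 -0.261  0.066]
 [ 1.     0.001  0.     0.   ]
 [-0.    -0.261  0.965 -0.165]
 [ 0.     0.     0.     1.   ]]
w5 [112, 112, 113, 112, 112, 112, 111, 118, 168, 173, 138, 129, 129, 129, 129, 129, 129, 129, 129, 130, 129, 130, 130, 130, 129, 131, 129, 130, 130, 130, 130, 130, 125, 117, 116, 117, 116, 116, 120, 119]
210 [116, 112, 116, 111, 130, 126, 130, 129, 128, 127, 131, 133, 125, 132, 130, 128, 130, 125, 129, 130, 132, 124, 134, 133, 128, 129, 130, 130, 128, 131, 129, 176, 229, 232, 231, 229, 231, 230, 229, 228, 226, 229, 217, 112, 114, 114, 109]
230 [113, 115, 115, 112, 126, 128, 130, 132, 129, 131, 131, 129, 127, 131, 129, 133, 131, 132, 130, 134, 130, 133, 133, 132, 132, 128, 130, 130, 127, 135, 130, 134, 136, 132, 135, 131, 132, 128, 130, 130, 129, 128, 154, 113, 112, 115, 127]
w9 [114, 115, 115, 116, 115, 115, 115, 115, 115, 115, 115, 114, 114, 129, 135, 135, 135, 135, 135, 135, 135, 135, 135, 135, 135, 135, 135, 136, 135, 136, 136, 136, 136, 136, 136, 136, 134, 123, 120, 120]
210 [117, 117, 116, 117, 115, 118, 113, 119, 114, 118, 116, 117, 114, 116, 114, 121, 113, 113, 112, 113, 119, 110, 115, 118, 114, 116, 113, 115, 118, 118, 116, 118, 116, 114, 113, 116, 120, 116, 117, 111, 147, 145, 122, 120, 113, 115, 116]
230 [230, 224, 224, 229, 131, 136, 139, 134, 72, 61, 61, 100, 135, 136, 137, 132, 132, 138, 134, 139, 138, 136, 138, 140, 132, 136, 134, 139, 134, 137, 137, 136, 136, 139, 136, 88, 62, 61, 75, 135, 132, 138, 131, 115, 116, 116, 114]
[ 0.58395843 -0.00217965  0.05066987]
[-0.0358, 0.0251, -0.0026] -0.164
[-0.0395, 0.0189, -0.0026] -0.164
[-0.042, 0.0122, -0.0026] -0.164
[-0.0434, 0.0052, -0.0026] -0.164
[-0.0437, -0.0019, -0.0026] -0.164
[-0.0428, -0.009, -0.0026] -0.164
[-0.0408, -0.0159, -0.0026] -0.164
[-0.0376, -0.0223, -0.0026] -0.164
[-0.0335, -0.0282, -0.0026] -0.164
[-0.0285, -0.0332, -0.0026] -0.164
[-0.0227, -0.0374, -0.0026] -0.164
```

>>> apply_moves(
  moves=[
    [-0.036,0.025,-0.004,-0.164],
    [-0.0395,0.019,-0.004,-0.164],
    [-0.042,0.012,-0.004,-0.164],
    [-0.0434,0.0052,-0.004,-0.164],
    [-0.0437,-0.002,-0.004,-0.164],
    [-0.0428,-0.009,-0.004,-0.164],
    [-0.0408,-0.016,-0.004,-0.164],
    [-0.0376,-0.0223,0,-0.164],
  ],
)

```text
t: 34.45
ee_pos: [0.5109, 0.1093, 0.1305]
ee_rot: [[-0.966, 0.259, 0.006], [0.259, 0.966, 0.013], [-0.002, 0.014, -1.0]]
wrist_force: [-0.1, -0.1, -1.4]
gripper_width: 0.0496
finger_force: 62.8
```

>>> apply_moves(
  moves=[
    [-0.0315,-0.0282,0,-0.164],
    [-0.0265,-0.0332,0,-0.164],
    [-0.02,-0.0374,0,-0.164],
    [0,0,0,0],
  ],
)

```text
t: 34.95
ee_pos: [0.5794, -0.0006, 0.128]
ee_rot: [[-0.976, -0.218, 0.004], [-0.218, 0.976, 0.014], [-0.007, 0.013, -1.0]]
wrist_force: [-0.5, -0.2, -1.7]
gripper_width: 0.0499
finger_force: 62.8
```

```bash
python3 st.py; python3 - <<'E'
from h import *
go(ee_for(-101,18),192.6-360)
E
```

```text
t 34.95 mag pivot [-61.9   2.5  64. ] F mag [-0.7 -0.1 -0.2] tau [0.04 0.06 0.01] yaw 192.6 j [ 53.  44. -82.  94.  44.  81.  68.]
t 34.95 pos [ 0.5794 -0.0006  0.128 ] yaw -167.39 F [-0.5 -0.2 -1.7] w 0.04985318978596487
toolshift [ 0.0112 -0.0032  0.0593] |d| 0.06 turn 0.000
```

>>> apply_moves(
  moves=[
    [0.002,-0.001,0.02,0],
    [0.0045,-0.001,0.02,0],
    [0.0047,-0.0012,0.0193,0],
    [0,0,0,0],
  ],
)

```text
t: 35.45
ee_pos: [0.5659, -0.0035, 0.067]
ee_rot: [[-0.975, -0.221, 0.001], [-0.221, 0.975, 0.012], [-0.003, 0.011, -1.0]]
wrist_force: [0.1, 1.0, -1.6]
gripper_width: 0.0498
finger_force: 62.8
```

```bash
python3 st.py; python3 - <<'E'
from h import *
go(ee_for(-101,-5.5),192.6-360)
E
```

```text
t 35.45 mag pivot [-104.4    2.6   18.1] F mag [ 0.1  0.9 -0.5] tau [-0.03  0.08  0.04] yaw 192.8 j [ 53.  46. -79.  99.  47.  75.  67.]
t 35.45 pos [ 0.5659 -0.0035  0.067 ] yaw -167.21 F [ 0.1  1.  -1.6] w 0.04979804666118242
toolshift [-0.0147 -0.0029  0.0188] |d| 0.024 turn 0.003
```

>>> apply_moves(
  moves=[
    [-0.0029,-0.0013,0.0038,0],
    [-0.0029,-0.0013,0.0038,0],
    [-0.0029,0,0.0038,0],
  ],
)

```text
t: 35.83
ee_pos: [0.5768, -0.004, 0.0577]
ee_rot: [[-0.975, -0.22, 0.004], [-0.22, 0.975, 0.012], [-0.006, 0.011, -1.0]]
wrist_force: [-2.3, -0.1, -0.7]
gripper_width: 0.0499
finger_force: 63.0
```

```bash
python3 st.py
```

```text
t 35.83 mag pivot [-99.9  -0.2   4.7] F mag [-1.7  0.4  1.5] tau [-0.37  0.49 -0.11] yaw 192.7 j [ 52.  47. -78.  98.  48.  75.  67.]
```

>>> apply_moves(
  moves=[
    [-0.0029,0,0.0038,0],
    [-0.0029,0,0.0038,0],
    [0,0,0,0],
  ],
)

```text
t: 36.2
ee_pos: [0.5821, -0.0024, 0.0498]
ee_rot: [[-0.975, -0.221, 0.003], [-0.221, 0.975, 0.012], [-0.006, 0.011, -1.0]]
wrist_force: [-3.8, -2.9, 0.4]
gripper_width: 0.0495
finger_force: 63.1
```

```bash
python3 st.py
```

```text
t 36.2 mag pivot [-99.1   0.2  -4.9] F mag [-3.  -2.   3.6] tau [-0.53  0.69 -0.13] yaw 192.8 j [ 51.  48. -77.  98.  48.  75.  66.]
```

```bash
python3 wr.py w10; cat > holes.py <<'E'
from h import *
def feat(n):
    im=load(n)["img"];g=cv2.cvtColor(im,cv2.COLOR_RGB2GRAY)
    roi=g[200:245,195:315];m=(roi<95).astype(np.uint8);k,l,s,c=cv2.connectedComponentsWithStats(m)
    h=[(c[i]+[195,200]).round(2).tolist()+[int(s[i,4])] for i in range(1,k) if 40<s[i,4]<160]
    return h,[int(x) for x in g[200:280:2,238:266].mean(1)]
for n in ("w5","w9","w10"): print(n,*feat(n),sep="\n ")
E
python3 holes.py; python3 asc.py | sed -n '22,50p'
```

```text
36.2 [ 0.58211091 -0.0023869   0.04975459] [[ 0.001 -0.965 -0.261  0.066]
 [ 1.     0.001 -0.     0.   ]
 [ 0.    -0.261  0.965 -0.165]
 [ 0.     0.     0.     1.   ]]
w5
 [[211.58, 217.76, 113], [292.84, 219.71, 69], [312.34, 238.91, 47]]
 [119, 171, 171, 135, 129, 129, 129, 130, 130, 129, 129, 129, 130, 130, 131, 130, 130, 130, 131, 130, 130, 130, 130, 130, 130, 125, 117, 116, 117, 116, 116, 120, 119, 118, 118, 118, 119, 119, 119, 118]
w9
 [[211.86, 226.8, 107], [293.47, 226.81, 109], [312.16, 239.04, 51]]
 [115, 115, 115, 115, 114, 114, 129, 135, 135, 135, 135, 135, 135, 135, 135, 135, 135, 136, 136, 136, 136, 135, 136, 136, 136, 136, 136, 136, 136, 135, 123, 120, 120, 121, 119, 122, 122, 121, 122, 122]
w10
 [[212.07, 226.25, 99], [293.42, 226.32, 92], [312.33, 239.47, 43]]
 [125, 126, 126, 126, 125, 131, 148, 152, 151, 151, 151, 151, 152, 151, 151, 152, 152, 151, 152, 152, 152, 152, 152, 153, 153, 153, 152, 153, 152, 147, 134, 133, 133, 134, 132, 136, 136, 134, 134, 134]
186 ###########=-=+==+++++++++*++%%####%%%+=+*#####+=-:::::::::::::::
187 ##########*=-=+=+*+=+++++++*%%*#####
[... 1219 characters left out ...]

205 ############**####+-::::::::=#%#*++*%#+---==-=++=-::::=--=====-:-
206 ##################+-:::::::::-*%#*++*%%+==-::=+++=:::-==-======-=
207 ##################+-::::::::::-*##*++*%%*+==-=+++=:::-==-=======+
208 ##################*-:::::::::::-+##*++*#%*+++====-::::===========
209 ##################*-::::::::::::-*##+++*#%#%#+====::::-==========
210 ###################--::::::::::::-+#*+++*#%*====++-:::-==========
211 ###################--:::::::::::::-+**+++++===--+*+-:-==========+
212 ##################*=--:::::::::::::-+**+++==--:-+#*++====-====+*#
213 ##################+=--::::::::::::::-+##*==--::--++*++++++===+*##
214 #################+=---:::::::::::::::-=**--:::::-====+++*%#++####
```

The hole spacing is almost unchanged (81.6 to 81.35 px), so the plate has barely rotated in the grip and the stack is going down with the follower. I'll press slightly deeper and slide in.

>>> apply_moves(
  moves=[
    [-0.0006,0,0.001,0],
    [-0.0087,0,-0.005,0],
    [-0.0043,0,-0.0025,0],
    [-0.0035,0,-0.002,0],
  ],
)

```text
t: 36.8
ee_pos: [0.599, 0.0015, 0.0588]
ee_rot: [[-0.975, -0.221, 0.004], [-0.221, 0.975, 0.012], [-0.006, 0.011, -1.0]]
wrist_force: [-4.6, -1.4, 0.5]
gripper_width: 0.0497
finger_force: 63.1
```

```bash
python3 st.py
```

```text
t 36.8 mag pivot [-79.5   0.3  -5.7] F mag [-3.3 -0.4  3.8] tau [-0.36  0.9  -0.16] yaw 192.8 j [ 49.  49. -76.  95.  48.  76.  67.]
```

>>> apply_moves(
  moves=[
    [-0.0035,0,-0.002,0],
    [-0.0035,0,-0.002,0],
  ],
)

```text
t: 37.05
ee_pos: [0.6058, 0.0028, 0.0628]
ee_rot: [[-0.975, -0.221, 0.004], [-0.221, 0.975, 0.012], [-0.006, 0.011, -1.0]]
wrist_force: [-4.1, -0.7, 0.9]
gripper_width: 0.0498
finger_force: 63.1
```

```bash
python3 st.py
```

```text
t 37.05 mag pivot [-71.6   0.1  -5.7] F mag [-2.5  0.2  3.9] tau [-0.35  0.91 -0.04] yaw 192.8 j [ 48.  49. -76.  94.  48.  77.  67.]
```

>>> apply_moves(
  moves=[
    [-0.0035,0,-0.002,0],
    [-0.0035,0,-0.002,0],
  ],
)

```text
t: 37.3
ee_pos: [0.6126, 0.0043, 0.0668]
ee_rot: [[-0.975, -0.221, 0.004], [-0.221, 0.975, 0.012], [-0.006, 0.011, -1.0]]
wrist_force: [-4.5, -1.9, -0.1]
gripper_width: 0.0497
finger_force: 63.1
```

```bash
python3 st.py
```

```text
t 37.3 mag pivot [-63.5   0.1  -5.7] F mag [-3.6 -0.9  3.4] tau [-0.34  0.92 -0.09] yaw 192.8 j [ 47.  49. -76.  92.  48.  77.  67.]
```

>>> apply_moves(
  moves=[
    [-0.0035,0,-0.002,0],
    [-0.0035,0,-0.002,0],
    [-0.0035,0,-0.002,0],
  ],
)

```text
t: 37.67
ee_pos: [0.6229, 0.0066, 0.0729]
ee_rot: [[-0.975, -0.221, 0.004], [-0.221, 0.975, 0.012], [-0.006, 0.011, -1.0]]
wrist_force: [-4.4, -1.4, -0.4]
gripper_width: 0.0496
finger_force: 63.1
```

```bash
python3 st.py
```

```text
t 37.67 mag pivot [-51.3   0.   -5.7] F mag [-3.6 -0.4  3. ] tau [-0.38  0.91 -0.11] yaw 192.8 j [ 46.  50. -76.  91.  48.  78.  68.]
```

>>> apply_moves(
  moves=[
    [-0.0035,0,-0.002,0],
    [-0.0035,0,-0.002,0],
    [-0.0017,0,-0.001,0],
    [-0.0017,0,-0.001,0],
  ],
)

```text
t: 38.17
ee_pos: [0.6328, 0.0088, 0.0789]
ee_rot: [[-0.975, -0.221, 0.004], [-0.221, 0.975, 0.012], [-0.006, 0.011, -1.0]]
wrist_force: [-4.4, -2.3, -0.7]
gripper_width: 0.0495
finger_force: 63.1
```

```bash
python3 st.py
```

```text
t 38.17 mag pivot [-39.5   0.1  -5.6] F mag [-3.9 -1.3  2.9] tau [-0.34  0.97 -0.06] yaw 192.8 j [ 45.  50. -75.  89.  48.  79.  68.]
```

>>> apply_moves(
  moves=[
    [-0.0017,0,-0.001,0],
    [-0.0017,0,-0.001,0],
  ],
)

```text
t: 38.42
ee_pos: [0.6362, 0.0095, 0.0809]
ee_rot: [[-0.975, -0.221, 0.004], [-0.221, 0.975, 0.012], [-0.006, 0.011, -1.0]]
wrist_force: [-4.4, -1.4, 0.5]
gripper_width: 0.0497
finger_force: 63.1
```

```bash
python3 st.py
```

```text
t 38.42 mag pivot [-35.5   0.   -5.5] F mag [-3.2 -0.4  3.8] tau [-0.3   1.01 -0.08] yaw 192.8 j [ 44.  50. -75.  88.  48.  80.  68.]
```

>>> apply_moves(
  moves=[
    [-0.0017,0,-0.001,0],
    [-0.0013,0,-0.0008,0],
  ],
)

```text
t: 38.67
ee_pos: [0.6369, 0.0096, 0.0814]
ee_rot: [[-0.975, -0.221, -0.001], [-0.221, 0.975, 0.011], [-0.001, 0.011, -1.0]]
wrist_force: [-14.7, -3.5, -3.8]
gripper_width: 0.0499
finger_force: 62.9
```

```bash
python3 st.py
```

```text
t 38.67 mag pivot [-34.6  -0.1  -5.5] F mag [-14.4  -0.2   5.3] tau [-0.87  3.08  0.05] yaw 192.8 j [ 44.  50. -75.  88.  48.  80.  68.]
```

>>> apply_moves(
  moves=[
    [-0.0013,0,-0.0008,0],
  ],
)

```text
t: 38.8
ee_pos: [0.6369, 0.0095, 0.0814]
ee_rot: [[-0.975, -0.222, -0.004], [-0.222, 0.975, 0.01], [0.002, 0.01, -1.0]]
wrist_force: [-18.6, -4.2, -5.4]
gripper_width: 0.0499
finger_force: 63.0
```

```bash
python3 st.py
```

```text
t 38.8 mag pivot [-34.7  -0.2  -5.5] F mag [-18.7  -0.1   5.9] tau [-1.1   4.1   0.01] yaw 192.8 j [ 44.  50. -75.  87.  48.  80.  68.]
```

The rear wall is reached at the expected depth. Releasing and backing away.

>>> apply_moves(
  moves=[
    [0.0015,0,0.001,0],
    [0,0,0,0],
  ],
)

```text
t: 39.05
ee_pos: [0.6369, 0.0095, 0.0813]
ee_rot: [[-0.975, -0.221, -0.001], [-0.221, 0.975, 0.011], [-0.002, 0.011, -1.0]]
wrist_force: [-11.1, -3.4, -2.4]
gripper_width: 0.05
finger_force: 63.4
```

>>> apply_moves(
  moves=[
    [0,0,0,0],
    [0,0,0,0],
    [0,0,0,0],
  ],
  grip=0.064,
)

```text
t: 39.42
ee_pos: [0.6394, 0.0103, 0.0829]
ee_rot: [[-0.975, -0.221, 0.005], [-0.221, 0.975, 0.013], [-0.008, 0.011, -1.0]]
wrist_force: [-0.8, 0.5, -0.0]
gripper_width: 0.0641
finger_force: 0.0
```

>>> apply_moves(
  moves=[
    [0.005,0,-0.02,0],
    [0.01,0,-0.03,0],
    [0.03,0,-0.03,0],
    [0.05,0,-0.02,0],
    [0.05,0,0,0],
    [0,0,0,0],
  ],
)

```text
t: 40.17
ee_pos: [0.4947, -0.0255, 0.1828]
ee_rot: [[-0.976, -0.218, 0.004], [-0.218, 0.976, 0.003], [-0.005, 0.002, -1.0]]
wrist_force: [0.6, -0.3, -0.5]
gripper_width: 0.0642
finger_force: 0.0
```

```bash
python3 - <<'E'
from h import *
from cell import ctrl,optics
s=ctrl.get_state();print(s["t"],s["ee_pos"],s["joint_pos"].round(0))
t=load("top");im=optics.capture("top")["img"];sc=load("scene");i2=optics.capture("scene")["img"];o,R=MAG
g0=cv2.cvtColor(t["img"],cv2.COLOR_RGB2GRAY);g1=cv2.cvtColor(im,cv2.COLOR_RGB2GRAY)
print("top along centreline x from -75:");
for y in (-15,0,15):
    print(y,[int(g1[tuple(proj(t,o+R@(np.array([x,y,0])/1000))[0].round().astype(int)[::-1])]) for x in range(-75,60,5)])
g=cv2.cvtColor(i2,cv2.COLOR_RGB2GRAY)
for y in (-15,0,15): print("scene",y,[int(g[tuple(proj(sc,o+R@(np.array([x,y,0])/1000))[0].round().astype(int)[::-1])]) for x in range(-75,60,5)])
for m in ((-55,26,0),(-55,-26,0),(-55,26,-10),(-55,26,-20),(20,26,5)): print(m,proj(sc,o+R@(np.array(m)/1000))[0].round(1),end=" ")
y0,y1,x0,x1=172,216,190,240
print("\n    "+"".join(str(x%10) for x in range(x0,x1)))
for y in range(y0,y1): print(y,"".join(" .:-=+*#%@"[min(9,int(v)//26)] for v in g[y,x0:x1]))
E
```

```text
40.175 [ 0.49468796 -0.02552417  0.18277164] [ 69.  22. -84. 102.  23.  76.  83.]
top along centreline x from -75:
-15 [103, 68, 33, 25, 98, 100, 121, 122, 119, 108, 113, 117, 121, 107, 115, 124, 121, 114, 119, 104, 112, 119, 124, 127, 124, 105, 143]
0 [121, 81, 33, 28, 106, 124, 122, 123, 114, 103, 98, 98, 97, 112, 122, 123, 107, 99, 99, 96, 96, 101, 122, 123, 124, 107, 131]
15 [122, 67, 53, 21, 84, 105, 115, 123, 122, 124, 123, 125, 124, 124, 125, 125, 124, 126, 123, 124, 127, 121, 125, 128, 78, 83, 117]
scene -15 [201, 201, 196, 148, 216, 180, 225, 226, 226, 225, 225, 218, 219, 224, 228, 228, 223, 216, 212, 217, 214, 221, 214, 211, 160, 152, 146]
scene 0 [206, 201, 143, 145, 226, 227, 227, 227, 219, 202, 202, 198, 200, 218, 229, 228, 207, 203, 202, 198, 200, 217, 228, 228, 221, 127, 199]
scene 15 [128, 78, 86, 134, 220, 209, 225, 228, 219, 216, 216, 226, 225, 225, 230, 229, 213, 188, 208, 201, 216, 227, 229, 222, 195, 163, 151]
(-55, 26, 0) [219.1 201.2] (-55, -26, 0) [228.2 195.8] (-55, 26, -10) [218.1 203.1] (-55, 26, -20) [217.1 205. ] (20, 26, 5) [204.5 186.3] 
    01234567890
[... 1759 characters left out ...]
-=*%*+++#%%+==-=++++==-:-=+*%###########
204 ++*+-::::::-=*%#*++*%#+=---++=-:--==++*###########
205 ###+--::::::-=#%#*++*%#+-----::-==+===*###########
206 ###+---::::::-=*%#*++*%%+===---==++==+############
207 ###*-:::::::::--*##*++*%%*++===+====+*############
208 ###*--::::::::::-+##*++*#%*++++====+*#############
209 ####--::::::::::--*##*++*#%#%#+==+*###############
210 ####--:::::::::::--+##+++*#%*+===*################
211 ####---::::::::::::-+#*+++++===--+################
212 ####=--:::::::::::::-+***++===---+################
213 ###*=--:::::::::::::--+##*==--::-=++**############
214 ##+=---::::::::::::::--+*#--::::--====+**#########
215 +===----::::::::::::----=--:::::::-====+##########
```

Both views show the top plate flush under the lips, with its front edge at x of about −55 and top at z of about 0. The arm is clear, so I'm handing in.

```bash
python3 -c "
from cell import ctrl
print(ctrl.finish_job())"
```

```text
the job is handed in; nothing more can be done
None
```

I loaded both plates into the magazine, pushed each to the rear wall and released it, then handed the job in at about 40 s; no verdict came back, and the lower plate's final position was hidden from every camera, so I couldn't check it directly.

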